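Reload the pendant drilling jig and clamp it shut

TASK

Empty the drilling jig of its drilled pendants into the wooden tray, and load every undrilled pendant from the mat into the jig, one to a nest, seated flat with its tang towards the hinge so that it lies under its drill bush. When all are in, lower the leaf without slamming it, fully shut, and only then throw the toggle clamp's handle all the way down to lock it. Leave the other things on the bench where they are.

Things in the scene. Friction and masses are not known exactly. Their poses are not given: they have to be found in the camera images.
- jig: drilling jig, fixed: base plate 118 x 216 x 14 mm with 4 nests in a row along y, a hinged leaf (drill plate) over them, a toggle clamp in front on a tongue. Origin: on the bench under the plate; x points from clamp to hinge side (about away from the robot), z up. The bushes in the leaf stand over x = 14 mm. Two rest buttons, radius 5 mm, 36 mm high, at x = -44, y = +-99 mm
- nest1 (a point): nest 1 (y = -72 mm): where the origin of a pendant lies when seated tang to hinge, at x = -12, z = 14 mm (the nest's floor) in the jig's frame. A nest is 56 mm (x = -31 to 25 mm) by 26 mm (y), 7 mm deep below round-edged lands (radius 3 mm), so the slack is 3 mm in x and 2 mm in y each way
- nest4 (a point): nest 4 (y = +72 mm), the same point; nests 2 and 3 (y = -24 and +24 mm) lie evenly between, 48 mm apart, all in the same direction
- leaf (a joint): hinge angle of the leaf, rad: 0 shut (level, 2.5 mm above seated pendants), 1.57 upright; starts at 1.6 to 1.8, stop at 1.85. Tight hinge: stays where left; 3 to 6 N at the knob moves it. The leaf is a plate 8 mm thick, 206 mm wide, reaching 100 mm from the hinge. A pendant not down in its nest keeps it from shutting
- leaf_knob (a point): centre of the leaf's black ball knob, 22 mm across, on a stem that continues the leaf's plane past its front edge, 125 mm from the hinge axis, at jig y = 70 mm: on top when the leaf stands open; when shut in front of the jig, 41 mm above the bench with nothing under it
- leaf_hinge (a point): point on the leaf's hinge axis level with the knob (fixed); the axis runs along the jig's y at x = 55 mm, 41 mm above the bench
- clamp (a joint): angle of the toggle clamp's handle, rad: 0 clamped (handle level, pointing to jig -x, the arm lying on the leaf), 1.2 fully open (handle standing up); starts at 1.1 to 1.2. Stays where left; about 4 N at the grip moves it. A link swings the hold-down arm along: it stands up when open and comes down on the middle of the leaf's front edge
- clamp_grip (a point): middle of the handle's round rubber grip, 16 mm thick and 52 mm long along the handle, 52 mm from its pivot; the handle swings in the jig's middle plane (y = 0)
- clamp_hinge (a point): pivot of the clamp's handle (fixed), 58 mm above the bench, axis along the jig's y. The bracket around it is 24 mm wide
- tray: wooden tray for drilled pendants, fixed, 130 (x) x 120 (y) x 28 mm high, walls and floor 5 mm. Origin: centre of its underside
- blank1: undrilled pendant of black stone, 35 g, 50 mm long, lying flat: body 32 long x 22 wide x 20 high, parallel sides, rounded back end; narrower tang 18 long x 10 wide x 12 high. Origin: centre of the body's underside; x points to the tang (back end at x = -16 mm, tang from 16 to 34 mm), z up. May be absent. Starts on a cork mat 240 x 240 x 3 mm
- blank2: undrilled pendant of black stone, 35 g, 50 mm long, lying flat: body 32 long x 22 wide x 20 high, parallel sides, rounded back end; narrower tang 18 long x 10 wide x 12 high. Origin: centre of the body's underside; x points to the tang (back end at x = -16 mm, tang from 16 to 34 mm), z up. May be absent. Starts on a cork mat 240 x 240 x 3 mm
- blank3: undrilled pendant of black stone, 35 g, 50 mm long, lying flat: body 32 long x 22 wide x 20 high, parallel sides, rounded back end; narrower tang 18 long x 10 wide x 12 high. Origin: centre of the body's underside; x points to the tang (back end at x = -16 mm, tang from 16 to 34 mm), z up. May be absent. Starts on a cork mat 240 x 240 x 3 mm
- blank4: undrilled pendant of black stone, 35 g, 50 mm long, lying flat: body 32 long x 22 wide x 20 high, parallel sides, rounded back end; narrower tang 18 long x 10 wide x 12 high. Origin: centre of the body's underside; x points to the tang (back end at x = -16 mm, tang from 16 to 34 mm), z up. May be absent. Starts on a cork mat 240 x 240 x 3 mm
- drilled1: drilled pendant of black stone, 35 g, 50 mm long, lying flat: body 32 long x 22 wide x 20 high, parallel sides, rounded back end; narrower tang 18 long x 10 wide x 12 high. Origin: centre of the body's underside; x points to the tang (back end at x = -16 mm, tang from 16 to 34 mm), z up. May be absent. Pale-rimmed hole in the tang. Starts in nest 1
- drilled2: drilled pendant of black stone, 35 g, 50 mm long, lying flat: body 32 long x 22 wide x 20 high, parallel sides, rounded back end; narrower tang 18 long x 10 wide x 12 high. Origin: centre of the body's underside; x points to the tang (back end at x = -16 mm, tang from 16 to 34 mm), z up. May be absent. Pale-rimmed hole in the tang. Starts in nest 2
- drilled3: drilled pendant of black stone, 35 g, 50 mm long, lying flat: body 32 long x 22 wide x 20 high, parallel sides, rounded back end; narrower tang 18 long x 10 wide x 12 high. Origin: centre of the body's underside; x points to the tang (back end at x = -16 mm, tang from 16 to 34 mm), z up. May be absent. Pale-rimmed hole in the tang. Starts in nest 3
- drilled4: drilled pendant of black stone, 35 g, 50 mm long, lying flat: body 32 long x 22 wide x 20 high, parallel sides, rounded back end; narrower tang 18 long x 10 wide x 12 high. Origin: centre of the body's underside; x points to the tang (back end at x = -16 mm, tang from 16 to 34 mm), z up. May be absent. Pale-rimmed hole in the tang. Starts in nest 4
- paste_tin: bystander: small steel tin, 34 mm across, 24 mm high, among the blanks on the mat; origin under its centre
- file: bystander: needle file with a wooden handle, 190 mm long, 13 mm high, lying between mat and jig; origin below the handle's front end
- jar: bystander: green jar 66 mm across, 70 mm high, at the back; origin under its centre
- calliper: bystander: steel calliper, 200 mm long, at the back; origin under the beam's middle
- bowl: bystander: white bowl, 100 mm across, 40 mm high, on the side away from the tray; origin under its centre
Mind the look-alikes: they are no part of the job. Leave any green or yellow look-alike of the blank2 alone.

How it is judged (in metres and radians):
On the way, in this order (a step that is already met when the one before it is completed fails the run):
1. all drilled pendants in the tray, all blanks seated in nests with tangs to the hinge, and the leaf shut on them (x of blank1 in the frame of jig between -0.02 and -0.004 m and y of blank1 in the frame of jig between -0.09 and 0.09 m and z of blank1 in the frame of jig between 0.01 and 0.0175 m and x of leaf_hinge in the frame of blank1 above 0.035 m and angle between the x axis of each of blank1, blank2, blank3, blank4 and the x axis of jig, either way round below 0.3 rad and angle between each of blank1, blank2, blank3, blank4's own z axis and vertical below 0.15 rad and x of blank2 in the frame of jig between -0.02 and -0.004 m and y of blank2 in the frame of jig between -0.09 and 0.09 m and z of blank2 in the frame of jig between 0.01 and 0.0175 m and x of leaf_hinge in the frame of blank2 above 0.035 m and x of blank3 in the frame of jig between -0.02 and -0.004 m and y of blank3 in the frame of jig between -0.09 and 0.09 m and z of blank3 in the frame of jig between 0.01 and 0.0175 m and x of leaf_hinge in the frame of blank3 above 0.035 m and x of blank4 in the frame of jig between -0.02 and -0.004 m and y of blank4 in the frame of jig between -0.09 and 0.09 m and z of blank4 in the frame of jig between 0.01 and 0.0175 m and x of leaf_hinge in the frame of blank4 above 0.035 m and x of drilled1 in the frame of tray between -0.06 and 0.06 m and y of drilled1 in the frame of tray between -0.055 and 0.055 m and z of each of drilled1, drilled2, drilled3, drilled4 in the frame of tray below 0.03 m and x of drilled2 in the frame of tray between -0.06 and 0.06 m and y of drilled2 in the frame of tray between -0.055 and 0.055 m and x of drilled3 in the frame of tray between -0.06 and 0.06 m and y of drilled3 in the frame of tray between -0.055 and 0.055 m and x of drilled4 in the frame of tray between -0.06 and 0.06 m and y of drilled4 in the frame of tray between -0.055 and 0.055 m and value of joint leaf below 0.05 rad), for 0.2 s.
2. the clamp's handle thrown down with the leaf shut (value of joint clamp below 0.08 rad and value of joint leaf below 0.05 rad), for 0.2 s.
At the end, for the whole second after the job is handed in: Every drilled pendant lies in the wooden tray; every blank lies flat in a nest of the jig (origin within about 8 mm of the nest's point along the jig, less than 3.5 mm above its floor, tang end on the hinge side); all at rest; leaf shut to 0.05 rad, clamp handle down to 0.08 rad (all of step 2 and x of blank1 in the frame of jig between -0.02 and -0.004 m and y of blank1 in the frame of jig between -0.09 and 0.09 m and z of blank1 in the frame of jig between 0.01 and 0.0175 m and x of leaf_hinge in the frame of blank1 above 0.035 m and angle between the x axis of each of blank1, blank2, blank3, blank4 and the x axis of jig, either way round below 0.3 rad and angle between each of blank1, blank2, blank3, blank4's own z axis and vertical below 0.15 rad and x of blank2 in the frame of jig between -0.02 and -0.004 m and y of blank2 in the frame of jig between -0.09 and 0.09 m and z of blank2 in the frame of jig between 0.01 and 0.0175 m and x of leaf_hinge in the frame of blank2 above 0.035 m and x of blank3 in the frame of jig between -0.02 and -0.004 m and y of blank3 in the frame of jig between -0.09 and 0.09 m and z of blank3 in the frame of jig between 0.01 and 0.0175 m and x of leaf_hinge in the frame of blank3 above 0.035 m and x of blank4 in the frame of jig between -0.02 and -0.004 m and y of blank4 in the frame of jig between -0.09 and 0.09 m and z of blank4 in the frame of jig between 0.01 and 0.0175 m and x of leaf_hinge in the frame of blank4 above 0.035 m and x of drilled1 in the frame of tray between -0.06 and 0.06 m and y of drilled1 in the frame of tray between -0.055 and 0.055 m and z of each of drilled1, drilled2, drilled3, drilled4 in the frame of tray below 0.03 m and x of drilled2 in the frame of tray between -0.06 and 0.06 m and y of drilled2 in the frame of tray between -0.055 and 0.055 m and x of drilled3 in the frame of tray between -0.06 and 0.06 m and y of drilled3 in the frame of tray between -0.055 and 0.055 m and x of drilled4 in the frame of tray between -0.06 and 0.06 m and y of drilled4 in the frame of tray between -0.055 and 0.055 m and linear speed of each of blank1, blank2, blank3, blank4, drilled1, drilled2, drilled3, drilled4 below 0.02 m/s); the robot touches nothing.
It fails at once if a bystander moved by more than 40 mm (distance of any of paste_tin, file, jar, calliper, bowl from where it was at the start of the episode above 0.04 m).
It fails at once if the leaf slammed shut (over 3.5 rad/s) (velocity of joint leaf below -3.5 rad/s).
Of drilled1, drilled2, drilled3, drilled4 only 1 to 3 are there at a start; the rules pass over those that are not, and their reading is None.
Of blank1, blank2, blank3, blank4 only 3 to 4 are there at a start; the rules pass over those that are not, and their reading is None.
At some moment in a run one of blank1, blank2, blank3, blank4 may be knocked a few centimetres aside while the robot is not near it.
Once in a run the grip may slacken for a moment while it holds something.
It also fails if it takes over 210 s, if anything falls off the work surface, if the arm or the gripper's body presses on something with over 40 N, if the wrist force passes 120 N, or if a joint passes its speed limit or range.

ROBOT

A 6-joint arm with a two-finger parallel gripper is mounted at the origin on the work surface. World frame = base frame: x ahead of the robot, y to its left, z up, the work surface at z = 0. Lengths are in mm, angles in degrees, forces in N, time in s.
With the tool pointing down it reaches from about 350 to 850 mm from the base axis. Payload 8.1 kg.
Tool frame: the origin (TCP) lies on the centre line of the jaws, within the pads' length; the fingertips stand 14 mm ahead of it and the grasp point (between the pads) lies 5 mm behind it; z points along the fingers, y is the line along which they close (so a half turn about z gives the same grasp; the last joint's range is limited). The gripper opens to 85 mm and grips with 20 to 120 N. Pads are 22 mm wide; open, the fingers measure 114 mm over their backs; the gripper's body (76 mm by 85 mm) begins 54 mm behind the grasp point. The pads swing forward as they close: fully open they stand 13 mm farther back than shut.
Start: joints at [68.56, 7.471, 85.268, -0, 87.261, -4.893], TCP at [170.859, 575.163, 217.892] pointing down, gripper open.
Joint ranges: [-169.43, 169.43], [-51.17, 129.36], [1.28, 143.12], [-76.62, 256.62], [0, 156.53], [-152.29, 152.29]. Speed limits (degrees/s): [136.94, 136.94, 159.86, 180, 180, 180].

INTERFACE

Orientations are given as [roll, pitch, yaw] about the fixed x, y, z axes, in that order (R = Rz(yaw) Ry(pitch) Rx(roll)).
In Python, from bench import sense, snapshot, camera_info, hand_in gives the robot as it stands. The module is installed in compiled form; this text tells all that it offers.
- The arm moves only by the tool apply_moves, never from a script. Its argument "deltas" is a list of rows, each a list of 7 numbers: the shift along the tool's x, y, z scaled (see below), then the turn, a rotation vector about the tool's x, y, z scaled (see below), then the opening, from 0 (shut) to 1 (fully open). In form: [[dx, dy, dz, ax, ay, az, claw], ...]. A call has 1 to 8 rows; each row shifts and turns the commanded pose from where the row before left it, along the tool's axes as they then stand; what a row does not reach is not made up. The controller multiplies each number of a shift by 0.03 m and each number of a turn by 0.08 rad. A row lasts 1/8 s, in which the tool goes at most 62.5 mm and 10.7 degrees, less where a joint would pass 70% of its speed; a pose out of reach is approached as far as the arm can. A call with a number of a shift or a turn outside -1 to 1 is refused whole. A call with a gripper value outside its range is refused whole. The fingers move at their own pace and stop on an object; "grip_force" is the grip in N (left out, the last holds). Time passes only in rows, so rows that do not move let the fingers close. It gives the time, the measured TCP pose, the force, the opening and the grip force at its end, in the units of the state.
- sense(): the state, without advancing time (a new reading comes with each control period).
- snapshot(name): name is "scene" or "top" or "wrist"; returns the picture (400x640x3 uint8, red, green, blue); there is no depth.
- camera_info(name): a dict with "vertical_fov" (degrees; the focal length in pixels is half the picture's height over the tangent of half this angle, whatever the lens; pixels are square), "cx", "cy" (the principal point, pixels), "k1" (the pictures are not rectified: a ray, as slopes to the right and down, at radius r is drawn at 1 + k1 r^2 times it, then the intrinsics apply), "origin" and "rotation" of the camera in the world; the wrist camera has in their place "tool_from_camera" (4x4, takes a point from camera to tool coordinates, whose origin is the TCP and whose axes are the flange's). Camera axes: x right, y up, looking along -z (the intrinsics and any distortion apply to the point x, -y, -z); pixel columns grow to the right and rows downward; lengths in mm; the calibration is good to about 2 mm. A picture is of the moment at which its call begins: read the wrist's pose just before it. camera_info takes no time and is no camera call.
- hand_in(): hands the job in; it is judged then, once.
The state is a dict: "time": time; "joint_pos": joint angles; "qd": joint speeds; "joint_efforts": joint torques, N m; "tool_pos": TCP position; "tcp_rot": TCP orientation; "ft_force": force on the tool from outside, world axes, zero at the start; "wrist_torque": the same for the moment, N m; "finger_gap": finger opening in mm; "grip_force": force on a finger pad.
Only numpy, scipy, OpenCV 4.12 (cv2) and the standard library are available. Lean on these libraries where they do the work, as an engineer would, in place of code of your own. Each camera call takes 0.05 s, during which the arm holds its last target. There are 200 camera calls.

## Working session

There is one attempt and no reset: what is moved stays moved. The work goes in short steps, Python scripts to look and compute and a tool call to move; the robot and the scene stay as the last step left them, time stands still between calls to the robot, and variables do not carry over. Pictures are saved under pics/ and viewed, at most 14 in all, crops included, and the job is handed in when it is done.

Besides the shell and the picture viewer there is one more tool, called after "Request:" as name([rows], argument=value, ...), one row to a line, values as JSON. apply_moves: Moves the arm, as the interface text tells. Its arguments: {"type":"object","properties":{"deltas":{"type":"array"},"grip_force":{"type":"number"}},"required":["deltas"]}

```bash
mkdir -p pics
python3 - <<'E'
from bench import *
import cv2
print(sense())
for n in ("scene","top","wrist"):
    print(n,camera_info(n)); cv2.imwrite(f"pics/{n}0.png",snapshot(n)[:,:,::-1])
E
```

```text
{'time': 0.0, 'joint_pos': array([ 6.85583905e+01,  7.51514651e+00,  8.53301104e+01,  1.09003988e-03,
        8.72598411e+01, -4.89316846e+00]), 'qd': array([-0.0854459 ,  0.01771785,  0.08546152,  0.00742307,  0.19511899,
        0.00594671]), 'joint_efforts': array([-7.91029288e-04, -5.69428396e+01, -5.00537074e+01, -3.43138145e-04,
        1.56842871e-02,  1.86290271e-05]), 'tool_pos': array([170.65971006, 574.62455326, 216.83607087]), 'tcp_rot': array([-1.79895378e+02, -1.00493857e-02,  1.63451497e+02]), 'ft_force': array([-0.45061637,  1.21906225,  0.08712257]), 'wrist_torque': array([-0.00242114, -0.0058869 , -0.02782809]), 'grip_force': 0.0, 'finger_gap': 85.11752301373086}
scene {'vertical_fov': 46.88430374457166, 'cx': 320.8899188089716, 'cy': 197.9585962626853, 'k1': -0.023548386117205077, 'origin': array([1128.15781892,  315.9298341 , 1046.20402022]), 'rotation': array([ 33.03493438,   0.4189795 , 118.98145985])}
top {'vertical_fov': 51.070338038708336, 'cx': 318.0890227906446, 'cy': 205.9729515894961, 'k1': -0.0033413214030496687, 'origin': array([3.91454644e+02, 1.09347948e+00, 1.18354608e+03]), 'rotation': array([  9.66174467,   0.68636176, -90.75604438])}
wrist {'vertical_fov': 66.54868727514624, 'cx': 317.73509177377935, 'cy': 196.6358905374443, 'k1': -0.02995834053815976, 'tool_from_camera': array([[ 1.45680919e-03,  9.53388836e-01,  3.01740956e-01,
         7.70531117e+01],
       [ 9.99998889e-01, -1.48421942e-03, -1.38427809e-04,
         2.29272525e-01],
       [ 3.15874259e-04,  3.01740822e-01, -9.53389939e-01,
        -1.54613147e+02],
       [ 0.00000000e+00,  0.00000000e+00,  0.00000000e+00,
         1.00000000e+00]])}
```

View pics/top0.png

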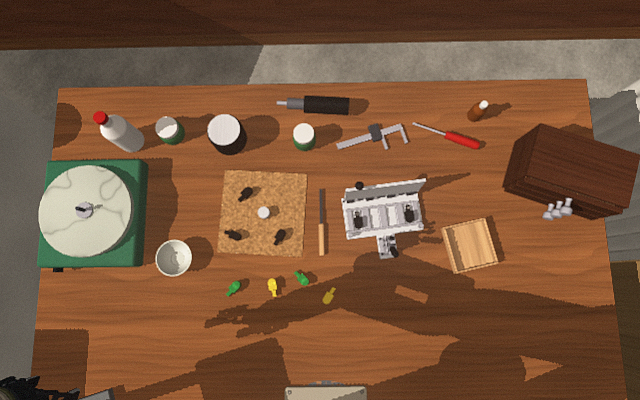

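View pics/scene0.png

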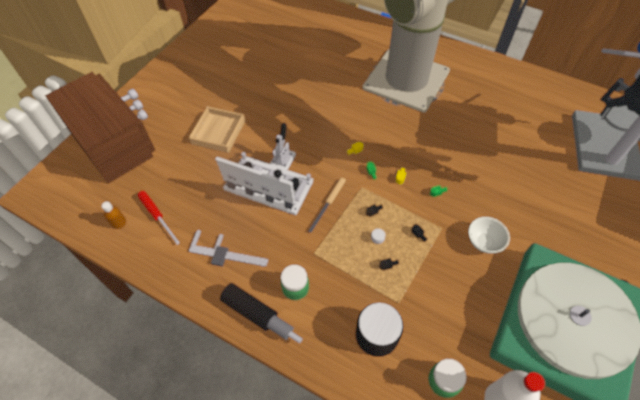

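The top view shows three blanks on the mat at (246,193), (233,235) and (281,237), with the tin at (264,212). There are two drilled pendants in the jig at (358,218) and (408,213). The tray is at (470,245), and the coloured look-alikes are in front of the mat. Next I'll write helpers and enlarge crops of the jig and mat.

```bash
cat > h.py <<'E'
import numpy as np, cv2
from scipy.spatial.transform import Rotation as Ro
from scipy.optimize import least_squares
from bench import *
def intr(n):
    c=camera_info(n); f=200/np.tan(np.radians(c["vertical_fov"]/2))
    return c,np.array([[f,0,c["cx"]],[0,f,c["cy"]],[0,0,1.]]),np.array([c["k1"],0,0,0,0.])
def pose(n,st=None):
    c=camera_info(n)
    if n!="wrist": return np.array(c["origin"]),Ro.from_euler("xyz",c["rotation"],degrees=True).as_matrix()
    R=Ro.from_euler("xyz",st["tcp_rot"],degrees=True).as_matrix(); T=c["tool_from_camera"]
    return np.array(st["tool_pos"])+R@T[:3,3],R@T[:3,:3]
F=np.diag([1,-1,-1.])
def rays(n,px,st=None):
    c,K,d=intr(n); o,R=pose(n,st)
    u=cv2.undistortPoints(np.array(px,float).reshape(-1,1,2),K,d)[:,0]
    v=np.c_[u,np.ones(len(u))]@F@R.T
    return o,v/np.linalg.norm(v,axis=1)[:,None]
def atz(n,px,z,st=None):
    o,v=rays(n,px,st); return o+v*((z-o[2])/v[:,2])[:,None]
def proj(n,P,st=None):
    c,K,d=intr(n); o,R=pose(n,st)
    q=(np.array(P,float).reshape(-1,3)-o)@R@F
    return cv2.projectPoints(q,np.zeros(3),np.zeros(3),K,d)[0][:,0]
def tri(obs):  # list of (n,px,st)
    A=np.zeros((3,3));b=np.zeros(3);L=[]
    for n,px,st in obs:
        o,v=rays(n,[px],st);v=v[0];M=np.eye(3)-np.outer(v,v);A+=M;b+=M@o;L.append((o,M))
    X=np.linalg.solve(A,b);return X,[round(float(np.linalg.norm(M@(X-o))),1) for o,M in L]
def crop(im,x0,y0,w,h,s): return cv2.resize(im[y0:y0+h,x0:x0+w],None,fx=s,fy=s,interpolation=cv2.INTER_CUBIC)
E
python3 - <<'E'
from h import *
t=cv2.imread("pics/top0.png")
a=crop(t,335,170,100,95,6); b=crop(t,215,165,33,95,6)
cv2.imwrite("pics/c1.png",np.hstack([crop(t,335,170,100,100,6)]))
m=crop(t,215,165,95,97,4); s=cv2.imread("pics/scene0.png"); j=crop(s,210,110,105,97,4)
cv2.imwrite("pics/c2.png",np.hstack([m,j[:,:420]]))
# a first survey
for nm,p,z in [("mat tl",(225,170),3),("mat tr",(307,173),3),("mat br",(303,257),3),("mat bl",(218,252),3),("tray tl",(442,226),28),("tray tr",(486,218),28),("tray br",(499,263),28),("tray bl",(456,273),28),("b1",(246,193),15),("b2",(233,235),15),("b3",(281,237),15),("d4",(358,218),30),("d1",(408,213),30),("knob",(360,186),150)]:
    print(nm,atz("top",[p],z)[0].round(0))
E
```

```text
mat tl [703. 282.   3.]
mat tr [690.  43.   3.]
mat br [448.  57.   3.]
mat bl [465. 296.   3.]
tray tl [ 527. -330.   28.]
tray tr [ 547. -453.   28.]
tray br [ 423. -478.   28.]
tray bl [ 398. -360.   28.]
b1 [631. 218.  15.]
b2 [512. 252.  15.]
b3 [504. 117.  15.]
d4 [552. -98.  30.]
d1 [ 564. -237.   30.]
knob [617. -95. 150.]
```

View pics/c1.png

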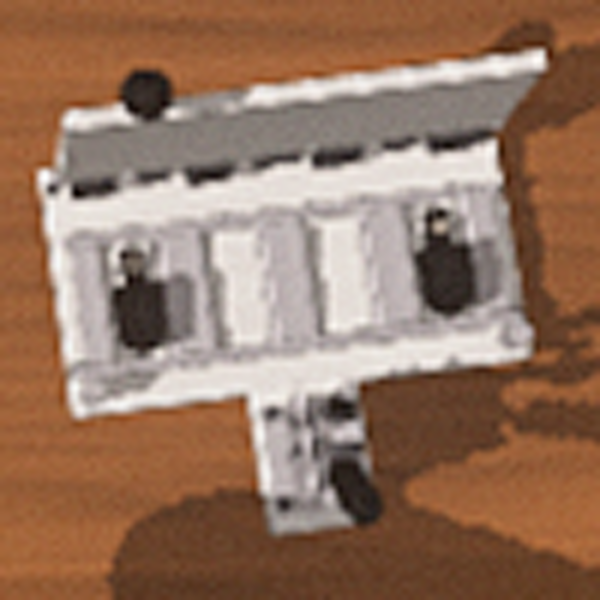

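View pics/c2.png

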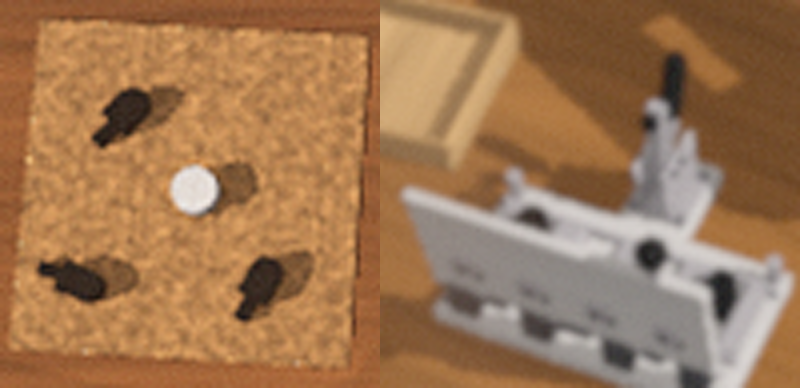

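The jig crop shows drilled pendants with pale holes in nests 4 (left) and 1 (right), and nests 2 and 3 empty. The knob is at top left, the leaf is open and the handle is up. The mat crop shows three blanks, with tangs pointing lower-left, left and lower-left. Next I'll move the wrist camera over the mat.

```bash
cat >> h.py <<'E'
def plan(target,yaw,claw,vmax=28.,start=None,n=None):
    st=sense(); p=np.array(st["tool_pos"]) if start is None else np.array(start[:3],float)
    y=st["tcp_rot"][2] if start is None else start[3]
    dy=(yaw-y+180)%360-180; d=np.array(target,float)-p
    n=n or max(1,int(np.ceil(max(np.linalg.norm(d)/vmax,abs(dy)/4.4))))
    out=[];cur=p.copy();cy=y
    for i in range(n):
        R=Ro.from_euler("xyz",[180,0,cy],degrees=True).as_matrix()
        s=np.round(R.T@(p+d*(i+1)/n-cur)/30,2); a=round(-np.radians(y+dy*(i+1)/n-cy)/.08,2)
        cur=cur+R@s*30; cy-=np.degrees(a*.08); out.append([*(float(v)+0. for v in s),0,0,a,claw])
    for i in range(0,n,8): print("[",",".join("[%g,%g,%g,%g,%g,%g,%g]"%tuple(r) for r in out[i:i+8]),"]")
    print("end",cur.round(1),round(cy,1)); return [*cur,cy]
E
python3 - <<'E'
from h import *
plan([540,165,217],185,1)
E
```

```text
[ [-0.78,-0.48,0,0,0,-0.24,1],[-0.78,-0.49,0,0,0,-0.23,1],[-0.77,-0.51,0,0,0,-0.24,1],[-0.75,-0.53,0,0,0,-0.23,1],[-0.75,-0.53,0,0,0,-0.24,1],[-0.73,-0.55,0,0,0,-0.23,1],[-0.73,-0.57,0,0,0,-0.24,1],[-0.71,-0.58,0,0,0,-0.23,1] ]
[ [-0.71,-0.59,0,0,0,-0.24,1],[-0.69,-0.6,0,0,0,-0.23,1],[-0.68,-0.62,0,0,0,-0.24,1],[-0.67,-0.63,0,0,0,-0.23,1],[-0.66,-0.64,0,0,0,-0.24,1],[-0.64,-0.66,0,0,0,-0.23,1],[-0.64,-0.66,0,0,0,-0.24,1],[-0.62,-0.68,0,0,0,-0.23,1] ]
[ [-0.6,-0.69,0,0,0,-0.24,1],[-0.6,-0.71,0,0,0,-0.23,1],[-0.58,-0.71,0,0,0,-0.24,1],[-0.56,-0.72,0,0,0,-0.23,1] ]
end [539.9 165.  217.1] 185.0
```

Request:
apply_moves([
  [-0.78,-0.48,0,0,0,-0.24,1],
  [-0.78,-0.49,0,0,0,-0.23,1],
  [-0.77,-0.51,0,0,0,-0.24,1],
  [-0.75,-0.53,0,0,0,-0.23,1],
  [-0.75,-0.53,0,0,0,-0.24,1],
  [-0.73,-0.55,0,0,0,-0.23,1],
  [-0.73,-0.57,0,0,0,-0.24,1],
  [-0.71,-0.58,0,0,0,-0.23,1],
])

```text
time: 1.15
tool_pos: [318.9, 410.3, 217.6]
tcp_rot: [-180.0, -0.0, 172.1]
ft_force: [-0.5, -0.0, 0.1]
finger_gap: 85.7
grip_force: 0.0
```

Request:
apply_moves([
  [-0.71,-0.59,0,0,0,-0.24,1],
  [-0.69,-0.6,0,0,0,-0.23,1],
  [-0.68,-0.62,0,0,0,-0.24,1],
  [-0.67,-0.63,0,0,0,-0.23,1],
  [-0.66,-0.64,0,0,0,-0.24,1],
  [-0.64,-0.66,0,0,0,-0.23,1],
  [-0.64,-0.66,0,0,0,-0.24,1],
  [-0.62,-0.68,0,0,0,-0.23,1],
])

```text
time: 2.15
tool_pos: [466.8, 246.7, 217.6]
tcp_rot: [-180.0, -0.0, -179.3]
ft_force: [-1.0, -0.7, 0.1]
finger_gap: 85.2
grip_force: 0.0
```

Request:
apply_moves([
  [-0.6,-0.69,0,0,0,-0.24,1],
  [-0.6,-0.71,0,0,0,-0.23,1],
  [-0.58,-0.71,0,0,0,-0.24,1],
  [-0.56,-0.72,0,0,0,-0.23,1],
  [0,0,0,0,0,0,1],
  [0,0,0,0,0,0,1],
])

```text
time: 2.9
tool_pos: [539.6, 165.7, 217.5]
tcp_rot: [180.0, -0.0, -175.0]
ft_force: [-0.4, 0.4, 0.5]
finger_gap: 85.2
grip_force: 0.0
```

Run:
```python
from h import *
import pickle
st=sense(); im=snapshot("wrist")[:,:,::-1]; cv2.imwrite("pics/w1.png",im); pickle.dump(st,open("w1.pkl","wb"))
plan([530,-165,217.5],185,1)
```

```text
[ [0.11,-0.91,0,0,0,0,1],[0.1,-0.92,0,0,0,0,1],[0.11,-0.91,0,0,0,0,1],[0.11,-0.91,0,0,0,0,1],[0.1,-0.92,0,0,0,0,1],[0.11,-0.91,0,0,0,0,1],[0.1,-0.92,0,0,0,0,1],[0.11,-0.91,0,0,0,0,1] ]
[ [0.11,-0.91,0,0,0,0,1],[0.1,-0.92,0,0,0,0,1],[0.11,-0.91,0,0,0,0,1],[0.11,-0.91,0.01,0,0,0,1] ]
end [ 529.9 -164.9  217.4] -175.0
```

View pics/w1.png

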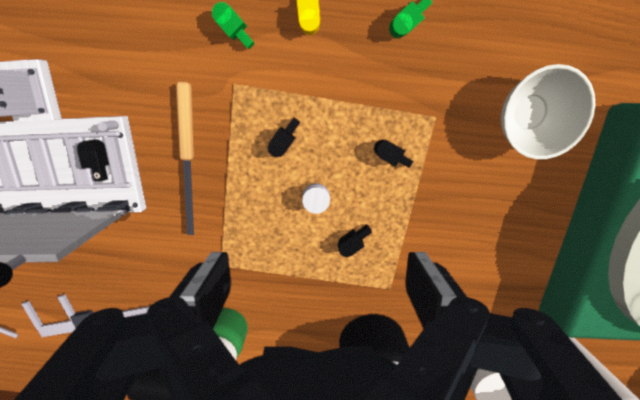

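The wrist view shows blanks at about (284,138), (392,153) and (352,242) and the tin at (316,199). Tangs point up-right, lower-right and up-right. Now to the jig.

Request:
apply_moves([
  [0.11,-0.91,0,0,0,0,1],
  [0.1,-0.92,0,0,0,0,1],
  [0.11,-0.91,0,0,0,0,1],
  [0.11,-0.91,0,0,0,0,1],
  [0.1,-0.92,0,0,0,0,1],
  [0.11,-0.91,0,0,0,0,1],
  [0.1,-0.92,0,0,0,0,1],
  [0.11,-0.91,0,0,0,0,1],
])

```text
time: 3.95
tool_pos: [533.5, -55.1, 218.0]
tcp_rot: [180.0, 0.0, -174.9]
ft_force: [0.7, 0.7, 0.1]
finger_gap: 85.5
grip_force: 0.0
```

Request:
apply_moves([
  [0.11,-0.91,0,0,0,0,1],
  [0.1,-0.92,0,0,0,0,1],
  [0.11,-0.91,0,0,0,0,1],
  [0.11,-0.91,0,0,0,0,1],
  [0,0,0,0,0,0,0.45],
  [0,0,0,0,0,0,0.45],
  [0,0,0,0,0,0,0.45],
])

```text
time: 4.82
tool_pos: [530.5, -164.2, 217.9]
tcp_rot: [180.0, 0.0, -174.9]
ft_force: [-0.2, 0.1, -0.2]
finger_gap: 38.3
grip_force: 0.0
```

Run:
```python
from h import *
import pickle
st=sense(); im=snapshot("wrist")[:,:,::-1]; cv2.imwrite("pics/w2.png",im); pickle.dump(st,open("w2.pkl","wb"))
print(st["tool_pos"],st["tcp_rot"],st["finger_gap"])
g=crop(im,200,60,260,190,3); cv2.imwrite("pics/w2c.png",g); print(g.shape)
```

```text
[ 530.53503625 -164.24454417  217.91874738] [ 1.79985081e+02  4.70274498e-03 -1.74929343e+02] 38.28662733871534
(570, 780, 3)
```

View pics/w2c.png

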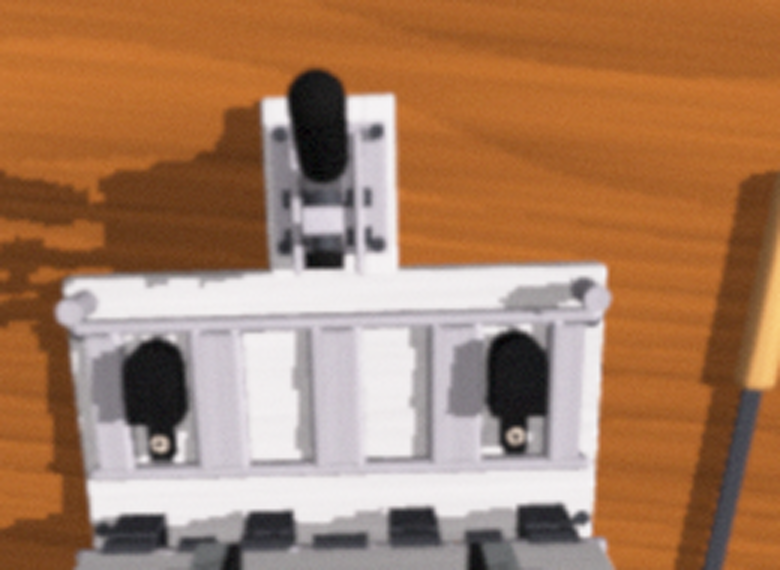

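The jig view is clear. In crop pixels, the buttons are at (70,312) and (597,297), the plate's front corners at (63,284) and (606,264), and the holes at (160,443) and (514,436). I'll fit the jig pose.

Run:
```python
from h import *
import pickle
st=pickle.load(open("w2.pkl","rb"))
C=lambda p:(200+(p[0]+.5)/3-.5,60+(p[1]+.5)/3-.5)
T=lambda p:(335+(p[0]+.5)/6-.5,170+(p[1]+.5)/6-.5)
L=[("btnR",(-44,-99,36),C((70,312))),("btnL",(-44,99,36),C((597,297))),("cR",(-59,-108,14),C((63,284))),("cL",(-59,108,14),C((606,264))),("hole1",(14,-72,26),C((160,443))),("hole4",(14,72,26),C((514,436))),
("n2tl",(-31,-37,21),C((241,331))),("n3tr",(-31,37,21),C((433,325))),("n2bl",(25,-37,21),C((245,464))),("n3br",(25,37,21),C((429,459)))]
P=np.array([l[1] for l in L],float);U=np.array([l[2] for l in L])
def W(p): 
    c,s=np.cos(p[3]),np.sin(p[3]); return P@np.array([[c,-s,0],[s,c,0],[0,0,1]]).T+p[:3]
def f(p): return (proj("wrist",W(p),st)-U).ravel()
for sel in (range(6),range(10)):
    i=np.array(list(sel)); 
    r=least_squares(lambda p:f(p).reshape(-1,2)[i].ravel(),[560,-168,0,.09]); print(r.x.round(3),np.degrees(r.x[3]).round(2)); 
    print((f(r.x).reshape(-1,2)).round(1).tolist())
r0=least_squares(lambda q:f([q[0],q[1],0,q[2]]),[560,-168,.09]).x; print("z=0",r0)
# top view check
tp=[(-44,-99,36),(14,-72,26),(14,72,26)]; 
P=np.array(tp,float); print("top pred",proj("top",W([r0[0],r0[1],0,r0[2]])).round(1).tolist(),"seen",[T((515,332)),T((438,222)),T((131,258))])
# blanks / tray
s1=pickle.load(open("w1.pkl","rb"))
for nm,p in [("hole4 via w1",(97,176))]: print(nm,tri([("wrist",p,s1),("wrist",C((514,436)),st)]))
np.save("jig.npy",r0)
im=cv2.imread("pics/w1.png"); a=crop(im,225,85,215,190,3.6); print(a.shape); cv2.imwrite("pics/w1c.png",a[:600,:780])
```

```text
[ 5.66122e+02 -1.67787e+02 -5.54500e+00  1.19000e-01] 6.84
[[1.0, 2.0], [-1.2, 1.9], [-0.2, -4.5], [-0.7, -3.2], [0.9, 2.3], [0.1, 1.4], [0.3, 2.2], [-1.9, 2.4], [2.0, 1.5], [-0.4, 1.5]]
[ 5.65148e+02 -1.67882e+02 -5.29600e+00  1.18000e-01] 6.76
[[0.9, 1.0], [-1.0, 1.2], [-0.3, -5.4], [-0.5, -3.9], [0.8, 1.6], [0.2, 0.8], [0.3, 1.4], [-1.9, 1.7], [1.9, 0.8], [-0.4, 0.9]]
z=0 [ 5.63893143e+02 -1.67888526e+02  1.18071971e-01]
top pred [[421.4, 224.2], [407.4, 205.5], [356.5, 212.2]] seen [(420.4166666666667, 224.91666666666666), (407.5833333333333, 206.58333333333334), (356.4166666666667, 212.58333333333334)]
hole4 via w1 (array([569.31868376, -95.70039928,  23.54956833]), [0.7, 0.7])
(684, 774, 3)
```

View pics/w1c.png

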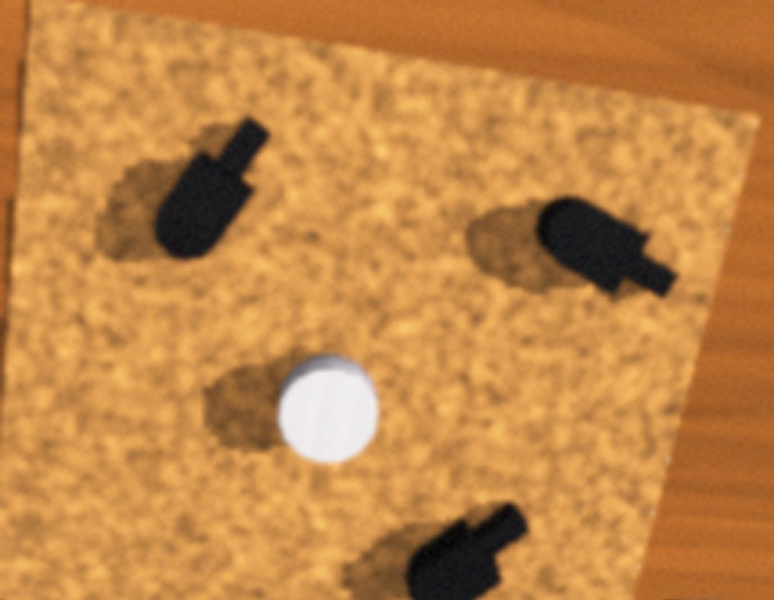

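The mat crop shows three blanks. Crop pixels are body centre then tang tip: A (204,207) to (258,127), B (597,247) to (668,285), C (455,565) to (515,513), and tin (329,410). The plate's front corners disagree with the fit (the plate is probably off-centre), so I'll refit without them and fit the blanks.

Run:
```python
from h import *
import pickle
st=pickle.load(open("w2.pkl","rb")); s1=pickle.load(open("w1.pkl","rb"))
C=lambda p:(200+(p[0]+.5)/3-.5,60+(p[1]+.5)/3-.5)
T=lambda p:(335+(p[0]+.5)/6-.5,170+(p[1]+.5)/6-.5)
L=[((-44,-99,36),"wrist",C((70,312)),st),((-44,99,36),"wrist",C((597,297)),st),((14,-72,26),"wrist",C((160,443)),st),((14,72,26),"wrist",C((514,436)),st),
((-31,-37,21),"wrist",C((241,331)),st),((-31,37,21),"wrist",C((433,325)),st),((25,-37,21),"wrist",C((245,464)),st),((25,37,21),"wrist",C((429,459)),st),
((14,72,26),"wrist",(97,176),s1),((-44,-99,36),"top",T((515,332)),None),((14,-72,26),"top",T((438,222)),None),((14,72,26),"top",T((131,258)),None)]
def f(p):
    c,s=np.cos(p[3]),np.sin(p[3]);R=np.array([[c,-s,0],[s,c,0],[0,0,1]])
    return np.concatenate([(proj(n,R@np.array(P,float)+p[:3],S)[0]-u)*(1 if n=="wrist" else 1.5) for P,n,u,S in L])
r=least_squares(f,[560,-168,0,.1],loss="soft_l1"); print(r.x.round(3),np.degrees(r.x[3]).round(2)); print(f(r.x).reshape(-1,2).round(1).tolist())
g=lambda q:f([q[0],q[1],0,q[2]])
r0=least_squares(g,[560,-168,.1],loss="soft_l1").x; print("z0",r0.round(3),g(r0).reshape(-1,2).round(1).tolist())
r1=least_squares(lambda q:g(q)[:16],[560,-168,.1]).x; print("wrist only",r1.round(3))
np.save("jig.npy",r0)
# blanks from w1: back end apex (16mm behind, top outline z~23), tang tip
D=lambda p:(225+(p[0]+.5)/3.6-.5,85+(p[1]+.5)/3.6-.5)
for nm,b,t in [("A",(204,207),(258,127)),("B",(597,247),(668,285)),("C",(455,565),(515,513))]:
    pb=atz("wrist",[D(b)],23,s1)[0]; pt=atz("wrist",[D(t)],15,s1)[0]; d=pt-pb
    print(nm,pb.round(1),pt.round(1),"len",np.hypot(*d[:2]).round(1),"yaw",np.degrees(np.arctan2(d[1],d[0])).round(1))
print("tin",atz("wrist",[D((329,410))],24+3,s1))
# tray from top
for p in [(442,226),(486,218),(499,263),(456,273)]: print("tray",atz("top",[p],28)[0].round(0))
```

```text
[ 5.62750e+02 -1.68121e+02 -1.80000e+00  1.12000e-01] 6.39
[[-0.0, -1.0], [0.1, 0.2], [-0.0, 0.3], [0.7, 0.3], [0.0, -0.2], [-1.4, 0.5], [1.4, -0.2], [-0.2, 0.2], [0.2, -0.9], [1.3, -0.0], [-0.1, -0.6], [0.2, -0.0]]
z0 [ 5.62304e+02 -1.67899e+02  1.12000e-01] [[-0.3, -1.0], [0.8, 0.1], [-0.1, 0.5], [1.2, 0.4], [0.1, -0.2], [-1.1, 0.5], [1.4, -0.0], [0.1, 0.4], [-0.7, -0.9], [1.4, 0.1], [-0.1, -0.6], [0.2, 0.1]]
wrist only [ 5.62254e+02 -1.68173e+02  1.14000e-01]
A [511.5 121.8  23. ] [486.  136.7  15. ] len 29.6 yaw 149.9
B [513.1 247.8  23. ] [524.6 275.3  15. ] len 29.8 yaw 67.3
C [628.2 216.   23. ] [610.1 235.9  15. ] len 27.0 yaw 132.2
tin [[573.99121983 166.95960751  27.        ]]
tray [ 527. -330.   28.]
tray [ 547. -453.   28.]
tray [ 423. -478.   28.]
tray [ 398. -360.   28.]
```

The jig fits at (562.3, -167.9), yaw 6.4°, within about 1 px. The tray is centred at about (474,-405), yaw about 9°. I'll pick up drilled1 first.

```bash
cat >> h.py <<'E'
def J(x,y,z=0,dx=0,dy=0):
    X,Y,a=np.load("jig.npy"); c,s=np.cos(a),np.sin(a); return np.array([X+c*x-s*y+dx,Y+s*x+c*y+dy,z])
E
python3 - <<'E'
from h import *
import pickle
st=pickle.load(open("w2.pkl","rb"))
C=lambda p:(200+(p[0]+.5)/3-.5,60+(p[1]+.5)/3-.5)
T=lambda p:(335+(p[0]+.5)/6-.5,170+(p[1]+.5)/6-.5)
print("grip tip",tri([("wrist",C((316,78)),st),("top",T((367,515)),None)]),"grip base",tri([("wrist",C((325,178)),st),("top",T((343,462)),None)]))
print("front",J(-59,0),"nests",[J(-12,y).round(1).tolist() for y in (-72,-24,24,72)])
p=plan([*J(-12,-72)[:2],100],186.4,.45)
plan([*J(-12,-72)[:2],40],186.4,.45,start=p,vmax=20)
E
```

```text
grip tip (array([ 443.44324208, -181.95763818,  122.86391027]), [0.4, 0.4]) grip base (array([ 469.11538543, -178.34025455,   90.30244339]), [1.4, 1.4])
front [ 503.67097041 -174.47059132    0.        ] nests [[558.4, -240.8, 0.0], [553.1, -193.1, 0.0], [547.7, -145.4, 0.0], [542.4, -97.7, 0.0]]
[ [-0.12,-0.44,0.66,0,0,-0.05,0.45],[-0.11,-0.43,0.65,0,0,-0.05,0.45],[-0.11,-0.44,0.66,0,0,-0.05,0.45],[-0.12,-0.44,0.65,0,0,-0.04,0.45],[-0.11,-0.44,0.66,0,0,-0.05,0.45],[-0.1,-0.44,0.65,0,0,-0.05,0.45] ]
end [ 558.3 -240.9  100. ] -173.6
[ [0,0,0.5,0,0,-0,0.45],[0,0,0.5,0,0,-0,0.45],[0,0,0.5,0,0,-0,0.45],[0,0,0.5,0,0,-0,0.45] ]
end [ 558.3 -240.9   40. ] -173.6
```

Request:
apply_moves([
  [-0.12,-0.44,0.66,0,0,-0.05,0.45],
  [-0.11,-0.43,0.65,0,0,-0.05,0.45],
  [-0.11,-0.44,0.66,0,0,-0.05,0.45],
  [-0.12,-0.44,0.65,0,0,-0.04,0.45],
  [-0.11,-0.44,0.66,0,0,-0.05,0.45],
  [-0.1,-0.44,0.65,0,0,-0.05,0.45],
  [0,0,0,0,0,0,0.45],
])

```text
time: 5.75
tool_pos: [556.1, -242.4, 96.3]
tcp_rot: [179.8, -0.3, -173.8]
ft_force: [-0.4, -0.7, -0.2]
finger_gap: 38.5
grip_force: 0.0
```

Request:
apply_moves([
  [0,0,0.5,0,0,0,0.45],
  [0,0,0.5,0,0,0,0.45],
  [0,0,0.5,0,0,0,0.45],
  [0,0,0.4,0,0,0,0.45],
  [0,0,0,0,0,0,0.45],
  [0,0,0,0,0,0,0.45],
])

```text
time: 6.5
tool_pos: [558.4, -242.1, 43.4]
tcp_rot: [-180.0, 0.0, -173.7]
ft_force: [0.4, -0.3, 0.7]
finger_gap: 38.7
grip_force: 0.0
```

Run:
```python
from h import *
st=sense(); im=snapshot("wrist")[:,:,::-1]; print(st["tool_pos"],st["tcp_rot"],st["ft_force"])
g=crop(im,130,130,350,260,2.2); cv2.imwrite("pics/w3.png",g)
```

```text
[ 558.37542173 -242.10434875   43.39603861] [-1.79980860e+02  2.79165300e-02 -1.73669432e+02] [ 0.35302722 -0.32328634  0.70701635]
```

View pics/w3.png

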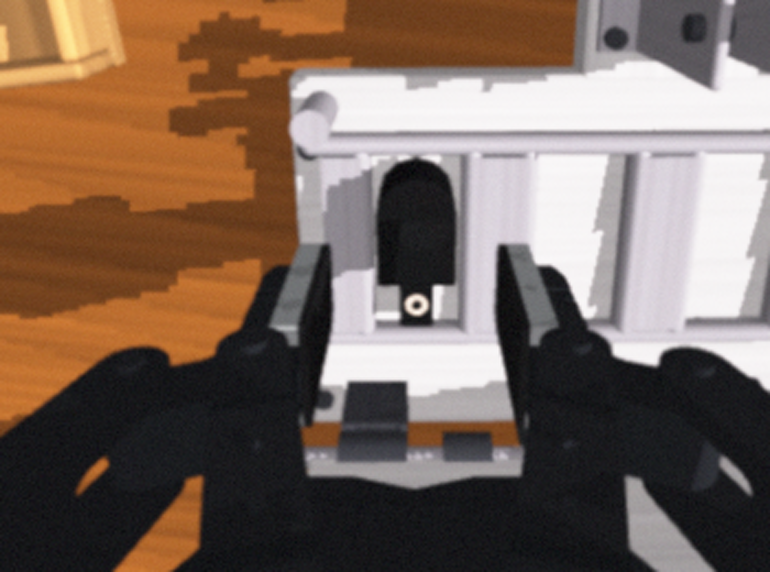

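The fingers straddle drilled1 laterally. However, the pads (crop rows 245–335) look further towards the tang than the body (rows 160–285), so I'll check by projection.

Run:
```python
from h import *
st=sense(); R=Ro.from_euler("xyz",st["tcp_rot"],degrees=True).as_matrix()
Cc=lambda q:((q-np.array([130,130])+.5)*2.2-.5).round(0)
for z in (14,4,-5):
  for x in (-11,0,11): print("tool",x,z,Cc(proj("wrist",[R@np.array([x,s,z])+st["tool_pos"] for s in (-19,19)],st)).tolist())
for n,P in [("hole1",J(14,-72,26)),("bodytop",J(-12,-72,34)),("back",J(-28,-72,34)),("btn",J(-44,-99,36)),("n2",J(-31,-37,21)),("n2",J(25,-37,21))]: print(n,Cc(proj("wrist",[P],st)).tolist())
```

```text
tool -11 14 [[345.0, 265.0], [481.0, 265.0]]
tool 0 14 [[344.0, 229.0], [482.0, 229.0]]
tool 11 14 [[342.0, 192.0], [483.0, 192.0]]
tool -11 4 [[341.0, 283.0], [484.0, 283.0]]
tool 0 4 [[340.0, 245.0], [486.0, 245.0]]
tool 11 4 [[338.0, 206.0], [487.0, 206.0]]
tool -11 -5 [[338.0, 300.0], [488.0, 301.0]]
tool 0 -5 [[336.0, 261.0], [489.0, 261.0]]
tool 11 -5 [[334.0, 220.0], [491.0, 221.0]]
hole1 [[418.0, 305.0]]
bodytop [[418.0, 236.0]]
back [[418.0, 180.0]]
btn [[311.0, 123.0]]
n2 [[544.0, 154.0]]
n2 [[533.0, 328.0]]
```

The jig features project where they are seen, but the fingertips look further back than the text states. A gentle close here will test it: stopping at 22 mm means the tips are beside the pendant.

Request:
apply_moves([
  [0,0,0,0,0,0,0.3],
  [0,0,0,0,0,0,0.2],
  [0,0,0,0,0,0,0.1],
  [0,0,0,0,0,0,0.1],
  [0,0,0,0,0,0,0.1],
], grip_force=25)

```text
time: 7.18
tool_pos: [558.0, -242.0, 43.0]
tcp_rot: [180.0, -0.0, -173.7]
ft_force: [-0.3, 0.2, -0.8]
finger_gap: 8.4
grip_force: 0.0
```

Run:
```python
from h import *
st=sense(); im=snapshot("wrist")[:,:,::-1]
g=crop(im,130,130,350,260,2.2); cv2.imwrite("pics/w4.png",g)
```

```text
(no output)
```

View pics/w4.png

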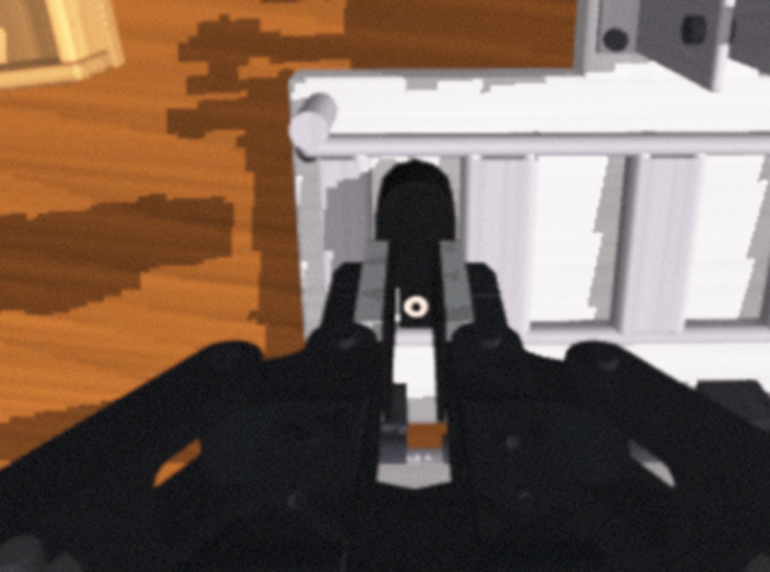

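The gap closed to 8.4 mm without touching, so the tips stand above the pendant. In the picture they are about 17 mm *behind* the reported TCP. I'll reopen and go down carefully, watching the force.

Request:
apply_moves([
  [0,0,0,0,0,0,0.45],
  [0,0,0,0,0,0,0.45],
  [0,0,0,0,0,0,0.45],
  [0,0,0.25,0,0,0,0.45],
  [0,0,0.25,0,0,0,0.45],
  [0,0,0.2,0,0,0,0.45],
  [0,0,0,0,0,0,0.45],
])

```text
time: 8.1
tool_pos: [557.3, -241.6, 20.9]
tcp_rot: [179.9, -0.1, -173.7]
ft_force: [0.5, -0.4, -0.7]
finger_gap: 38.4
grip_force: 0.0
```

Request:
apply_moves([
  [0,0,0.1,0,0,0,0.45],
  [0,0,0.1,0,0,0,0.45],
  [0,0,0,0,0,0,0.45],
])

```text
time: 8.48
tool_pos: [557.9, -241.9, 15.8]
tcp_rot: [180.0, -0.0, -173.7]
ft_force: [-0.6, 0.0, -0.3]
finger_gap: 38.6
grip_force: 0.0
```

Run:
```python
from h import *
st=sense(); print(st["tool_pos"],st["joint_pos"].round(2),st["ft_force"]); im=snapshot("wrist")[:,:,::-1]
g=crop(im,130,130,350,260,2.2); cv2.imwrite("pics/w5.png",g)
```

```text
[ 557.91380352 -241.91059652   15.75302093] [ -28.27   19.09   93.91    0.     67.02 -124.6 ] [-0.60331206  0.04340674 -0.27517391]
```

View pics/w5.png

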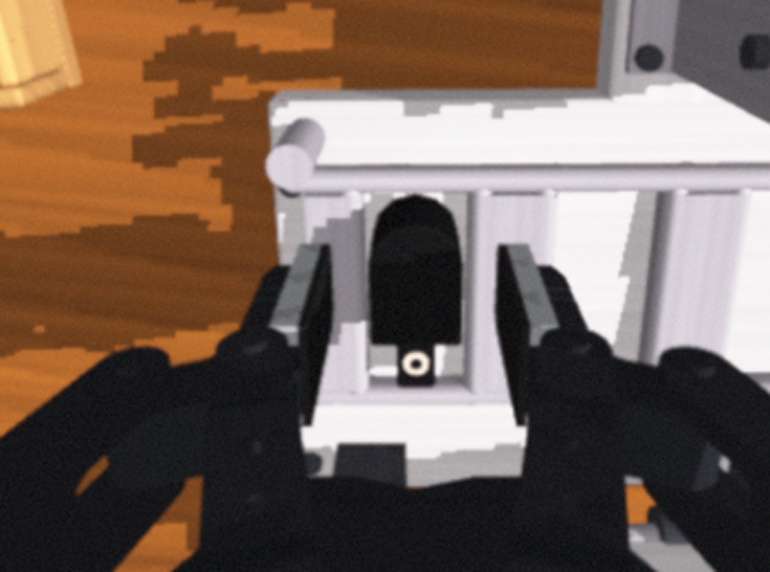

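The body is now centred between the pads (rows ~245–325 against body 225–343). The tips are still at or above the top of the body, so I'll lower a bit more.

Request:
apply_moves([
  [0,0,0.1,0,0,0,0.45],
  [0,0,0.1,0,0,0,0.45],
  [0,0,0.1,0,0,0,0.45],
  [0,0,0,0,0,0,0.45],
  [0,0,0,0,0,0,0.45],
])

```text
time: 9.15
tool_pos: [558.0, -242.0, 6.9]
tcp_rot: [180.0, -0.0, -173.7]
ft_force: [0.1, -0.6, -0.1]
finger_gap: 38.5
grip_force: 0.0
```

Request:
apply_moves([
  [0,0,0,0,0,0,0.3],
  [0,0,0,0,0,0,0.2],
  [0,0,0,0,0,0,0.15],
  [0,0,0,0,0,0,0.15],
  [0,0,0,0,0,0,0.15],
])

```text
time: 9.78
tool_pos: [558.7, -242.4, 7.8]
tcp_rot: [-179.9, 0.1, -173.7]
ft_force: [-0.0, -0.5, 5.7]
finger_gap: 21.2
grip_force: 27.4
```

Gripped at 21.2 mm. I'll lift it and carry it to the tray.

Run:
```python
from h import *
p=plan([558.5,-242.3,70],186.4,.15,vmax=16)
p=plan([477,-427,70],189,.15,start=p)
p=plan([477,-427,2],189,.15,start=p,vmax=14)
```

```text
[ [0,0,-0.52,0,0,-0,0.15],[0,0,-0.52,0,0,-0.01,0.15],[0,0,-0.51,0,0,-0,0.15],[0.01,0,-0.52,0,0,-0.01,0.15] ]
end [ 558.4 -242.4   69.9] -173.6
[ [0.42,-0.73,0,0,0,-0.07,0.15],[0.43,-0.72,0,0,0,-0.07,0.15],[0.43,-0.72,0,0,0,-0.07,0.15],[0.44,-0.72,0,0,0,-0.07,0.15],[0.44,-0.72,0,0,0,-0.07,0.15],[0.44,-0.71,0,0,0,-0.07,0.15],[0.45,-0.71,0,0,0,-0.07,0.15],[0.45,-0.71,0,0,0,-0.07,0.15] ]
end [ 476.9 -426.9   69.9] -171.0
[ [0,0,0.45,0,0,-0,0.15],[0,0,0.46,0,0,-0,0.15],[0,0,0.45,0,0,-0,0.15],[0,0,0.45,0,0,-0,0.15],[0,0,0.45,0,0,-0,0.15] ]
end [ 476.9 -426.9    2.1] -171.0
```

Request:
apply_moves([
  [0,0,-0.2,0,0,0,0.15],
  [0,0,-0.4,0,0,0,0.15],
  [0,0,-0.5,0,0,0,0.15],
  [0,0,-0.5,0,0,0,0.15],
  [0,0,-0.5,0,0,0,0.15],
  [0,0,0,0,0,0,0.15],
])

```text
time: 10.52
tool_pos: [559.4, -242.7, 72.4]
tcp_rot: [-179.9, 0.2, -173.7]
ft_force: [0.2, 0.1, -0.7]
finger_gap: 21.1
grip_force: 25.4
```

Still held (21.1 mm), so on to the tray.

Request:
apply_moves([
  [0.42,-0.73,0,0,0,-0.07,0.15],
  [0.43,-0.72,0,0,0,-0.07,0.15],
  [0.43,-0.72,0,0,0,-0.07,0.15],
  [0.44,-0.72,0,0,0,-0.07,0.15],
  [0.44,-0.72,0,0,0,-0.07,0.15],
  [0.44,-0.71,0,0,0,-0.07,0.15],
  [0.45,-0.71,0,0,0,-0.07,0.15],
  [0.45,-0.71,0,0,0,-0.07,0.15],
])

```text
time: 11.52
tool_pos: [475.5, -426.7, 69.2]
tcp_rot: [179.9, -0.0, -171.1]
ft_force: [0.5, -0.1, -0.1]
finger_gap: 21.5
grip_force: 15.4
```

Request:
apply_moves([
  [0,0,0,0,0,0,0.15],
  [0,0,0.45,0,0,0,0.15],
  [0,0,0.45,0,0,0,0.15],
  [0,0,0.45,0,0,0,0.15],
  [0,0,0.45,0,0,0,0.15],
  [0,0,0.4,0,0,0,0.15],
  [0,0,0,0,0,0,0.15],
])

```text
time: 12.4
tool_pos: [475.5, -425.5, 2.3]
tcp_rot: [179.9, -0.1, -171.1]
ft_force: [0.2, 0.1, -0.4]
finger_gap: 21.0
grip_force: 29.9
```

Run:
```python
from h import *
st=sense(); print(st["tool_pos"],st["tcp_rot"][2],st["ft_force"]); im=snapshot("wrist")[:,:,::-1]
g=crop(im,130,40,350,350,1.7); cv2.imwrite("pics/w6.png",g)
plan([471,-383,100],186.4,.45)
```

```text
[ 475.45825942 -425.47968023    2.2992117 ] -171.10369844142858 [ 0.22450572  0.1268296  -0.44896214]
[ [-0.01,0.36,-0.81,0,0,0.14,0.45],[-0.02,0.36,-0.8,0,0,0.13,0.45],[0,0.36,-0.81,0,0,0.14,0.45],[-0.01,0.36,-0.8,0,0,0.13,0.45] ]
end [ 471.2 -383.1   99.9] -173.6
```

View pics/w6.png

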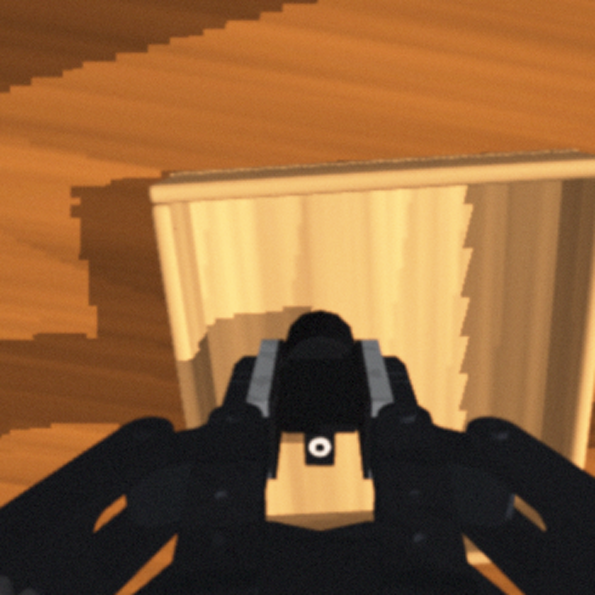

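Drilled1 hangs just above the tray floor, inside the walls. I'll lower it 3 mm, release, and go up.

Request:
apply_moves([
  [0,0,0.1,0,0,0,0.15],
  [0,0,0,0,0,0,0.36],
  [0,0,0,0,0,0,0.36],
  [0,0,-0.3,0,0,0,0.36],
  [0,0,-0.7,0,0,0,0.36],
  [0,0,-1,0,0,0,0.45],
  [0,0,-1,0,0,0,0.45],
  [0,0,-0.5,0,0,0,0.45],
])

```text
time: 13.45
tool_pos: [477.6, -427.7, 110.2]
tcp_rot: [-179.8, 0.2, -171.1]
ft_force: [1.1, 0.3, -0.3]
finger_gap: 38.3
grip_force: 0.0
```

```bash
cat >> h.py <<'E'
def avg(n=8):
    v=[]
    for i in range(n):
        s=sense(); v.append([*s["tool_pos"],s["tcp_rot"][2]%360]); snapshot("top")
    v=np.array(v); return v.mean(0),v.std(0)
E
python3 - <<'E'
from h import *
m,s=avg(); print(m.round(2),s.round(2))
n4=J(-12,72)
print(n4)
p=plan([*n4[:2],110],186.4,.45,start=m)
p=plan([*n4[:2],10],186.4,.45,start=p,vmax=20)
E
```

```text
[ 476.6  -426.72  107.19  188.89] [0.95 0.97 2.65 0.  ]
[542.35894405 -97.68360872   0.        ]
[ [-0.32,0.87,-0.01,0,0,0.05,0.45],[-0.32,0.88,-0.01,0,0,0.04,0.45],[-0.32,0.88,0,0,0,0.05,0.45],[-0.31,0.88,-0.01,0,0,0.04,0.45],[-0.31,0.88,-0.01,0,0,0.05,0.45],[-0.3,0.88,-0.01,0,0,0.04,0.45],[-0.31,0.88,0,0,0,0.05,0.45],[-0.29,0.88,-0.01,0,0,0.04,0.45] ]
[ [-0.3,0.88,-0.01,0,0,0.05,0.45],[-0.29,0.89,-0.01,0,0,0.04,0.45],[-0.29,0.88,-0.01,0,0,0.05,0.45],[-0.29,0.89,0,0,0,0.04,0.45] ]
end [542.4 -97.7 109.9] 186.4
[ [0,0,0.67,0,0,0,0.45],[0,0,0.66,0,0,0,0.45],[0,0,0.67,0,0,0,0.45],[0,0,0.66,0,0,0,0.45],[0,0,0.67,0,0,0,0.45] ]
end [542.4 -97.7  10. ] 186.4
```

Request:
apply_moves([
  [-0.32,0.87,-0.01,0,0,0.05,0.45],
  [-0.32,0.88,-0.01,0,0,0.04,0.45],
  [-0.32,0.88,0,0,0,0.05,0.45],
  [-0.31,0.88,-0.01,0,0,0.04,0.45],
  [-0.31,0.88,-0.01,0,0,0.05,0.45],
  [-0.3,0.88,-0.01,0,0,0.04,0.45],
  [-0.31,0.88,0,0,0,0.05,0.45],
  [-0.29,0.88,-0.01,0,0,0.04,0.45],
])

```text
time: 14.85
tool_pos: [519.6, -205.9, 106.8]
tcp_rot: [180.0, -0.1, -172.8]
ft_force: [-0.3, -0.4, 0.5]
finger_gap: 38.3
grip_force: 0.0
```

Request:
apply_moves([
  [-0.3,0.88,-0.01,0,0,0.05,0.45],
  [-0.29,0.89,-0.01,0,0,0.04,0.45],
  [-0.29,0.88,-0.01,0,0,0.05,0.45],
  [-0.29,0.89,0,0,0,0.04,0.45],
  [0,0,0,0,0,0,0.45],
  [0,0,0,0,0,0,0.45],
])

```text
time: 15.6
tool_pos: [541.6, -97.7, 108.1]
tcp_rot: [180.0, -0.1, -173.6]
ft_force: [-0.1, -0.6, -0.0]
finger_gap: 38.6
grip_force: 0.0
```

Run:
```python
from h import *
m,s=avg(); print(m.round(2),s.round(2),J(-12,72))
p=plan([*J(-12,72)[:2],8.5],186.4,.45,start=m,vmax=18)
```

```text
[541.79 -98.04 108.47 186.38] [0.12 0.17 0.2  0.03] [542.35894405 -97.68360872   0.        ]
[ [0,0,0.56,0,0,-0,0.45],[-0.01,0,0.55,0,0,-0,0.45],[0,0,0.56,0,0,-0,0.45],[0,0.01,0.55,0,0,-0,0.45],[-0.01,0,0.56,0,0,-0,0.45],[0,0,0.55,0,0,-0,0.45] ]
end [542.4 -97.7   8.6] 186.4
```

Request:
apply_moves([
  [0,0,0.56,0,0,0,0.45],
  [0,0,0.56,0,0,0,0.45],
  [0,0,0.56,0,0,0,0.45],
  [0,0,0.56,0,0,0,0.45],
  [0,0,0.5,0,0,0,0.45],
  [0,0,0.3,0,0,0,0.45],
  [0,0,0.27,0,0,0,0.45],
  [0,0,0,0,0,0,0.45],
])

```text
time: 17.0
tool_pos: [541.7, -97.3, 8.9]
tcp_rot: [180.0, -0.0, -173.6]
ft_force: [-0.3, -0.5, 0.1]
finger_gap: 38.4
grip_force: 0.0
```

Run:
```python
from h import *
m,s=avg(); print(m.round(2),s.round(2),sense()["ft_force"])
```

```text
[542.36 -97.47   9.79 186.42] [0.29 0.08 0.39 0.  ] [-0.28969961  0.36909958 -0.07062988]
```

Request:
apply_moves([
  [0,0,0,0,0,0,0.35],
  [0,0,0,0,0,0,0.25],
  [0,0,0,0,0,0,0.15],
  [0,0,0,0,0,0,0.15],
  [0,0,0,0,0,0,0.15],
], grip_force=30)

```text
time: 18.02
tool_pos: [542.2, -97.4, 9.6]
tcp_rot: [-180.0, 0.0, -173.6]
ft_force: [-0.9, 0.2, 5.0]
finger_gap: 21.2
grip_force: 29.8
```

Run:
```python
from h import *
m,s=avg(); print(m.round(2),s.round(2),sense()["ft_force"],sense()["finger_gap"])
p=plan([m[0],m[1],75],186.4,.15,start=m,vmax=16)
p=plan([471,-383,75],189,.15,start=p)
p=plan([471,-383,1],189,.15,start=p,vmax=14)
```

```text
[542.2  -97.44   9.61 186.42] [0.01 0.01 0.01 0.  ] [-1.50933069 -0.18998249  4.51703393] 21.018091950645204
[ [0,0,-0.44,0,0,0,0.15],[0,0,-0.43,0,0,0,0.15],[0,0,-0.44,0,0,0,0.15],[0,0,-0.43,0,0,0,0.15],[0,0,-0.44,0,0,0,0.15] ]
end [542.2 -97.4  75. ] 186.4
[ [0.31,-0.84,0,0,0,-0.05,0.15],[0.32,-0.83,0,0,0,-0.05,0.15],[0.31,-0.83,0,0,0,-0.05,0.15],[0.32,-0.84,0,0,0,-0.05,0.15],[0.33,-0.83,0,0,0,-0.06,0.15],[0.33,-0.83,0,0,0,-0.05,0.15],[0.33,-0.82,0,0,0,-0.05,0.15],[0.33,-0.83,0,0,0,-0.05,0.15] ]
[ [0.34,-0.82,0,0,0,-0.05,0.15],[0.34,-0.83,0,0,0,-0.05,0.15],[0.35,-0.82,0,0,0,-0.05,0.15] ]
end [ 471. -383.   75.] 189.0
[ [0,0,0.41,0,0,-0,0.15],[0,0,0.41,0,0,-0,0.15],[0,0,0.41,0,0,-0,0.15],[0,0,0.41,0,0,-0,0.15],[0,0,0.42,0,0,-0,0.15],[0,0,0.41,0,0,-0,0.15] ]
end [ 471.  -383.     0.9] 189.0
```

Gripped cleanly, with negligible side force, so the jig fit is good. I'll carry it to the tray at a safe height.

Request:
apply_moves([
  [0,0,-0.25,0,0,0,0.15],
  [0,0,-0.6,0,0,0,0.15],
  [0,0,-0.7,0,0,0,0.15],
  [0,0,-0.7,0,0,0,0.15],
  [0,0,-0.7,0,0,0,0.15],
  [0,0,-0.4,0,0,0,0.15],
])

```text
time: 19.18
tool_pos: [542.9, -97.6, 112.3]
tcp_rot: [-179.9, 0.1, -173.6]
ft_force: [-0.6, 0.4, -0.2]
finger_gap: 20.9
grip_force: 29.4
```

Request:
apply_moves([
  [0.31,-0.84,0,0,0,-0.05,0.15],
  [0.32,-0.83,0,0,0,-0.05,0.15],
  [0.31,-0.83,0,0,0,-0.05,0.15],
  [0.32,-0.84,0,0,0,-0.05,0.15],
  [0.33,-0.83,0,0,0,-0.06,0.15],
  [0.33,-0.83,0,0,0,-0.05,0.15],
  [0.33,-0.82,0,0,0,-0.05,0.15],
  [0.33,-0.83,0,0,0,-0.05,0.15],
])

```text
time: 20.18
tool_pos: [490.0, -305.8, 110.1]
tcp_rot: [180.0, -0.0, -171.7]
ft_force: [0.9, 1.6, -0.2]
finger_gap: 21.3
grip_force: 29.5
```

Request:
apply_moves([
  [0.34,-0.82,0,0,0,-0.05,0.15],
  [0.34,-0.83,0,0,0,-0.05,0.15],
  [0.35,-0.82,0,0,0,-0.05,0.15],
  [0,0,0,0,0,0,0.15],
  [0,0,0.5,0,0,0,0.15],
  [0,0,0.5,0,0,0,0.15],
  [0,0,0.5,0,0,0,0.15],
  [0,0,0,0,0,0,0.15],
])

```text
time: 21.18
tool_pos: [469.7, -381.2, 62.2]
tcp_rot: [179.8, -0.1, -171.0]
ft_force: [-0.1, -0.0, 0.0]
finger_gap: 21.2
grip_force: 29.5
```

Request:
apply_moves([
  [0,0,0.5,0,0,0,0.15],
  [0,0,0.5,0,0,0,0.15],
  [0,0,0.5,0,0,0,0.15],
  [0,0,0.3,0,0,0,0.15],
  [0,0,0.1,0,0,0,0.15],
  [0,0,0,0,0,0,0.15],
  [0,0,0,0,0,0,0.15],
])

```text
time: 22.05
tool_pos: [471.2, -383.3, 8.6]
tcp_rot: [-179.9, 0.0, -171.0]
ft_force: [0.2, 0.9, 0.2]
finger_gap: 20.9
grip_force: 29.5
```

Run:
```python
from h import *
m,s=avg(4); print(m.round(2),sense()["ft_force"])
```

```text
[ 471.19 -383.31    8.59  188.98] [ 0.15666867 -0.9060027  -0.84892944]
```

Now lower 7 mm more, release and rise, looking at the tray afterwards.

Request:
apply_moves([
  [0,0,0.12,0,0,0,0.15],
  [0,0,0.12,0,0,0,0.15],
  [0,0,0,0,0,0,0.36],
  [0,0,0,0,0,0,0.36],
  [0,0,-0.3,0,0,0,0.36],
  [0,0,-0.7,0,0,0,0.36],
  [0,0,-1,0,0,0,0.5],
  [0,0,-1,0,0,0,0.5],
])

```text
time: 23.25
tool_pos: [471.2, -383.3, 93.5]
tcp_rot: [-179.9, 0.1, -171.0]
ft_force: [1.3, -1.1, 0.1]
finger_gap: 42.5
grip_force: 0.0
```

Request:
apply_moves([
  [0,0,-1,0,0,0,0.5],
  [0,0,-1,0,0,0,0.5],
  [0,0,0,0,0,0,0.5],
  [0,0,0,0,0,0,0.5],
])

```text
time: 23.75
tool_pos: [470.8, -382.9, 151.2]
tcp_rot: [-180.0, 0.0, -171.0]
ft_force: [0.2, -0.1, -0.8]
finger_gap: 42.6
grip_force: 0.0
```

Run:
```python
from h import *
import pickle
st=sense(); im=snapshot("wrist")[:,:,::-1]; t=snapshot("top")[:,:,::-1]
cv2.imwrite("pics/t2.png",t)
a=crop(im,150,0,360,260,1.1); b=crop(t,215,165,100,100,2.86)
g=np.hstack([a,b[:286,:380]]); cv2.imwrite("pics/v7.png",g); print(g.shape,st["tool_pos"])
```

```text
(286, 682, 3) [ 470.8244739  -382.91884754  151.18761311]
```

View pics/v7.png

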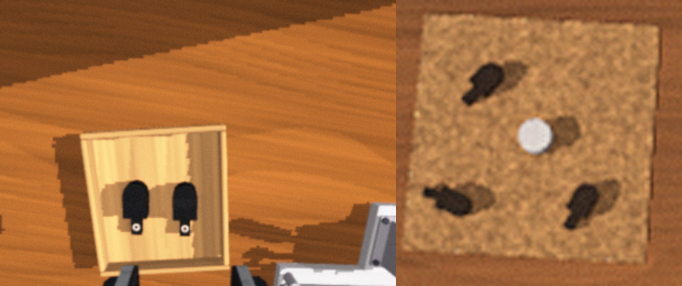

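The left half shows both drilled pendants lying flat in the tray at (136,205) and (185,205). The right half shows the blanks unmoved. I'll now fit the blank poses by silhouette and check the mat height from two views.

```bash
cat >> h.py <<'E'
from scipy.optimize import minimize
th=np.linspace(np.pi/2,3*np.pi/2,15)
BODY=np.array([(16,-11),(16,11),*zip(-5+11*np.cos(th),11*np.sin(th))]); TANG=np.array([(15,-5),(34,-5),(34,5),(15,5)])
def sil(n,x,y,yaw,z0,st,S=4):
    m=np.zeros((400*S,640*S),np.uint8); c,s=np.cos(np.radians(yaw)),np.sin(np.radians(yaw)); R=np.array([[c,-s],[s,c]])
    for o,h in ((BODY,20),(TANG,12)):
        q=o@R.T+[x,y]; P=np.r_[np.c_[q,np.full(len(q),z0)],np.c_[q,np.full(len(q),z0+h)]]
        u=(proj(n,P,st)+.5)*S
        cv2.fillConvexPoly(m,cv2.convexHull(u.astype(np.float32)).round().astype(np.int32),1)
    return cv2.resize(m*255,(640,400),interpolation=cv2.INTER_AREA)/255.
def fitb(im,n,guess,st,z0=3,thr=55,win=None):
    dark=(cv2.cvtColor(im,cv2.COLOR_BGR2GRAY)<thr).astype(float)
    u=proj(n,[[guess[0],guess[1],z0+10]],st)[0].round().astype(int); w=win or 45
    sl=np.s_[max(0,u[1]-w):u[1]+w,max(0,u[0]-w):u[0]+w]
    # keep blob nearest the guess
    k,l,stt,ce=cv2.connectedComponentsWithStats(dark[sl].astype(np.uint8))
    c=[i for i in range(1,k) if stt[i,4]>60]
    b=min(c,key=lambda i:np.hypot(*(ce[i]-(u-[sl[1].start,sl[0].start])))); d=(l==b).astype(float)
    cw=atz(n,[ce[b]+[sl[1].start,sl[0].start]],z0+9,st)[0]
    f=lambda p:np.abs(sil(n,p[0],p[1],p[2],z0,st)[sl]-d).sum()/d.sum()
    best=None
    for dy in (0,-12,12):
        a=np.radians(guess[2]+dy); x0=[cw[0]-5*np.cos(a),cw[1]-5*np.sin(a),guess[2]+dy]
        r=minimize(f,x0,method="Nelder-Mead",options=dict(initial_simplex=np.array(x0)+np.array([[0,0,0],[4,0,0],[0,4,0],[0,0,8]]),xatol=.05,fatol=1e-4))
        if best is None or r.fun<best.fun: best=r
    return best.x,round(best.fun,3),int(d.sum())
E
python3 - <<'E'
from h import *
import pickle
s1=pickle.load(open("w1.pkl","rb")); im=cv2.imread("pics/w1.png"); t=cv2.imread("pics/t2.png")
D=lambda p:(225+(p[0]+.5)/3.6-.5,85+(p[1]+.5)/3.6-.5); E=lambda p:(215+(p[0]+.5)/4-.5,165+(p[1]+.5)/4-.5)
print("tin",tri([("wrist",D((329,412)),s1),("top",E((194,189)),None)]))
print("A tang tip",tri([("wrist",D((260,126)),s1),("top",E((241,318)),None)]))
for k,g in dict(A=(511,122,150),B=(513,248,67),C=(628,216,132)).items():
    x,f,n=fitb(im,"wrist",g,s1); print(k,x.round(1),f,n,end=" | "); x,f,n=fitb(t,"top",g,None,win=20); print("top",x.round(1),f,n)
plan([513,120,150],150,.5)
E
```

```text
tin (array([574.23023535, 166.69478771,  27.6816744 ]), [0.4, 0.4])
A tang tip (array([486.1411611 , 136.33485152,  -1.08740829]), [0.5, 0.5])
A [514.3 118.9 148.4] 0.179 586 | top [512.5 119.1 149.3] 0.242 101
B [512.2 246.4  65.7] 0.176 572 | Traceback (most recent call last):
  File "<stdin>", line 8, in <module>
  File "h.py", line 73, in fitb
    r=minimize(f,x0,method="Nelder-Mead",options=dict(initial_simplex=np.array(x0)+np.array([[0,0,0],[4,0,0],[0,4,0],[0,0,8]]),xatol=.05,fatol=1e-4))
    res = _minimize_neldermead(fun, x0, args, callback, bounds=bounds,
                               **options)
    fxr = func(xr)
    fx = function(np.copy(x), *(wrapper_args + args))
  File "h.py", line 69, in <lambda>
    f=lambda p:np.abs(sil(n,p[0],p[1],p[2],z0,st)[sl]-d).sum()/d.sum()
                      ~~~^^^^^^^^^^^^^^^^^^^^^^^^
  File "h.py", line 57, in sil
    u=(proj(n,P,st)+.5)*S
       ~~~~^^^^^^^^
  File "h.py", line 22, in proj
    c,K,d=intr(n); o,R=pose(n,st)
                       ~~~~^^^^^^
  File "h.py", line 9, in pose
    c=camera_info(n)
ValueError: time passes only in moves, steps and waits
```

The tin-top height of 27.7 mm agrees with 3 + 24. I'll cache camera_info (I called it too often) and plan the flight to blank A.

```bash
sed -i 's/^from bench import \*$/from bench import *\nimport functools, bench\ncamera_info=functools.lru_cache(None)(bench.camera_info)/' h.py
python3 - <<'E'
from h import *
import pickle
s1=pickle.load(open("w1.pkl","rb")); im=cv2.imread("pics/w1.png")
x,f,n=fitb(im,"wrist",(628,216,132),s1); print("C",x.round(1),f,n)
x,f,n=fitb(cv2.imread("pics/t2.png"),"top",(628,216,132),None,win=20); print("C",x.round(1),f,n)
m=[470.8,-382.9,151.2,189]
plan([514,119,152],148.5,.5,start=m,vmax=29)
print(sense()["tool_pos"])
E
```

```text
C [636.2 213.6 133. ] 0.185 582
C [635.2 215.8 135.8] 0.188 112
[ [-0.22,0.91,0,0,0,0.49,0.5],[-0.19,0.91,0,0,0,0.49,0.5],[-0.16,0.92,0,0,0,0.49,0.5],[-0.11,0.93,-0.01,0,0,0.49,0.5],[-0.08,0.92,0,0,0,0.49,0.5],[-0.05,0.94,0,0,0,0.5,0.5],[0,0.93,0,0,0,0.49,0.5],[0.03,0.93,0,0,0,0.49,0.5] ]
[ [0.06,0.93,0,0,0,0.49,0.5],[0.11,0.93,0,0,0,0.49,0.5],[0.14,0.92,-0.01,0,0,0.49,0.5],[0.17,0.92,0,0,0,0.49,0.5],[0.21,0.91,0,0,0,0.49,0.5],[0.25,0.9,0,0,0,0.49,0.5],[0.28,0.89,0,0,0,0.49,0.5],[0.32,0.87,0,0,0,0.49,0.5] ]
[ [0.35,0.87,-0.01,0,0,0.49,0.5],[0.38,0.85,0,0,0,0.5,0.5] ]
end [514.  119.  152.1] 148.5
[ 470.19708243 -382.32142824  149.60736346]
```

Request:
apply_moves([
  [-0.22,0.91,0,0,0,0.49,0.5],
  [-0.19,0.91,0,0,0,0.49,0.5],
  [-0.16,0.92,0,0,0,0.49,0.5],
  [-0.11,0.93,-0.01,0,0,0.49,0.5],
  [-0.08,0.92,0,0,0,0.49,0.5],
  [-0.05,0.94,0,0,0,0.5,0.5],
  [0,0.93,0,0,0,0.49,0.5],
  [0.03,0.93,0,0,0,0.49,0.5],
])

```text
time: 24.85
tool_pos: [489.1, -158.6, 149.7]
tcp_rot: [180.0, -0.1, 170.9]
ft_force: [0.2, -0.2, 0.4]
finger_gap: 42.5
grip_force: 0.0
```

Request:
apply_moves([
  [0.06,0.93,0,0,0,0.49,0.5],
  [0.11,0.93,0,0,0,0.49,0.5],
  [0.14,0.92,-0.01,0,0,0.49,0.5],
  [0.17,0.92,0,0,0,0.49,0.5],
  [0.21,0.91,0,0,0,0.49,0.5],
  [0.25,0.9,0,0,0,0.49,0.5],
  [0.28,0.89,0,0,0,0.49,0.5],
  [0.32,0.87,0,0,0,0.49,0.5],
])

```text
time: 25.85
tool_pos: [508.3, 64.1, 150.0]
tcp_rot: [-179.9, -0.1, 152.9]
ft_force: [0.2, 0.5, 0.6]
finger_gap: 42.6
grip_force: 0.0
```

Request:
apply_moves([
  [0.35,0.87,-0.01,0,0,0.49,0.5],
  [0.38,0.85,0,0,0,0.5,0.5],
  [0,0,0,0,0,0,0.5],
  [0,0,0,0,0,0,0.5],
  [0,0,0,0,0,0,0.5],
])

```text
time: 26.48
tool_pos: [514.0, 118.1, 151.2]
tcp_rot: [-180.0, -0.0, 148.4]
ft_force: [0.3, -0.2, 0.5]
finger_gap: 42.6
grip_force: 0.0
```

```bash
cat >> h.py <<'E'
def seeb(guess,z0=3):
    m,s=avg(4); st=dict(sense()); im=snapshot("wrist")[:,:,::-1].copy(); st["tool_pos"]=m[:3]
    cv2.imwrite("pics/last.png",im)
    x,f,n=fitb(im,"wrist",guess,st,z0,win=70); print("tool",m.round(2),"blank",x.round(2),f,n); return m,x
E
python3 - <<'E'
from h import *
m,x=seeb((514,119,148.5))
p=plan([x[0],x[1],30],x[2],.5,start=m,vmax=20); plan([x[0],x[1],-2],x[2],.5,start=p,vmax=9)
E
```

```text
tool [514.08 118.22 151.41 148.42] blank [513.48 118.45 148.03] 0.154 847
[ [0,0,0.58,0,0,0.01,0.5],[0.01,0,0.58,0,0,0.01,0.5],[0,0,0.57,0,0,0.02,0.5],[0,0,0.58,0,0,0.01,0.5],[0,0,0.58,0,0,0.01,0.5],[0.01,0,0.58,0,0,0.01,0.5],[0,0,0.58,0,0,0.02,0.5] ]
end [513.6 118.5  29.9] 148.0
[ [0,0,0.27,0,0,-0,0.5],[0,0,0.26,0,0,-0,0.5],[0,0,0.27,0,0,-0,0.5],[0,0,0.26,0,0,-0,0.5] ]
end [513.6 118.5  -1.9] 148.0
```

Request:
apply_moves([
  [0,0,0.58,0,0,0.01,0.5],
  [0.01,0,0.58,0,0,0.01,0.5],
  [0,0,0.57,0,0,0.02,0.5],
  [0,0,0.58,0,0,0.01,0.5],
  [0,0,0.58,0,0,0.01,0.5],
  [0.01,0,0.58,0,0,0.01,0.5],
  [0,0,0.58,0,0,0.02,0.5],
  [0,0,0,0,0,0,0.5],
])

```text
time: 27.72
tool_pos: [512.1, 119.1, 28.1]
tcp_rot: [-179.9, -0.2, 148.0]
ft_force: [0.3, -0.7, 0.6]
finger_gap: 42.6
grip_force: 0.0
```

Request:
apply_moves([
  [0,0,0.27,0,0,0,0.5],
  [0,0,0.26,0,0,0,0.5],
  [0,0,0.27,0,0,0,0.5],
  [0,0,0.2,0,0,0,0.45],
  [0,0,0,0,0,0,0.4],
  [0,0,0,0,0,0,0.4],
])

```text
time: 28.48
tool_pos: [513.9, 119.3, 0.3]
tcp_rot: [180.0, 0.0, 148.1]
ft_force: [0.4, -0.3, 0.1]
finger_gap: 34.2
grip_force: 0.0
```

Run:
```python
from h import *
m,s=avg(4); print(m.round(2),sense()["ft_force"])
```

```text
[5.1395e+02 1.1935e+02 4.1000e-01 1.4805e+02] [ 0.83803698  0.61521901 -0.28460064]
```

Request:
apply_moves([
  [0,0,0.08,0,0,0,0.4],
  [0,0,0,0,0,0,0.3],
  [0,0,0,0,0,0,0.2],
  [0,0,0,0,0,0,0.15],
  [0,0,0,0,0,0,0.15],
], grip_force=40)

```text
time: 29.3
tool_pos: [513.7, 119.3, -2.3]
tcp_rot: [180.0, 0.0, 148.1]
ft_force: [-0.2, -0.7, 0.3]
finger_gap: 20.8
grip_force: 39.5
```

Run:
```python
from h import *
m,s=avg(4); print(m.round(2),sense()["ft_force"],sense()["finger_gap"])
t=J(-12,-72)
p=plan([m[0],m[1],120],m[3],.15,start=m,n=5)
p=plan([t[0],t[1],120],6.4,.15,start=p)
```

```text
[513.68 119.31  -2.3  148.05] [-0.37899063 -0.27274681  0.19332591] 21.150932826047676
[ [0,0,-0.82,0,0,-0,0.15],[0,0,-0.81,0,0,-0,0.15],[0,0,-0.82,0,0,-0,0.15],[0,0,-0.81,0,0,-0,0.15],[0,0,-0.82,0,0,-0,0.15] ]
end [513.7 119.3 120.1] 148.1
[ [-0.23,-0.28,0,0,0,0.94,0.15],[-0.25,-0.27,0,0,0,0.93,0.15],[-0.27,-0.25,0,0,0,0.94,0.15],[-0.29,-0.22,0,0,0,0.94,0.15],[-0.31,-0.21,0,0,0,0.93,0.15],[-0.32,-0.18,0,0,0,0.94,0.15],[-0.33,-0.16,0,0,0,0.94,0.15],[-0.34,-0.13,0,0,0,0.93,0.15] ]
[ [-0.35,-0.1,0,0,0,0.94,0.15],[-0.36,-0.08,0,0,0,0.93,0.15],[-0.36,-0.05,0,0,0,0.94,0.15],[-0.37,-0.02,0,0,0,0.94,0.15],[-0.36,0,0,0,0,0.93,0.15],[-0.37,0.03,0,0,0,0.94,0.15],[-0.36,0.06,0,0,0,0.94,0.15],[-0.36,0.08,0,0,0,0.93,0.15] ]
[ [-0.35,0.11,0,0,0,0.94,0.15],[-0.34,0.14,0,0,0,0.94,0.15],[-0.32,0.16,0,0,0,0.93,0.15],[-0.32,0.19,0,0,0,0.94,0.15],[-0.3,0.21,0,0,0,0.94,0.15],[-0.29,0.23,0,0,0,0.93,0.15],[-0.26,0.25,0,0,0,0.94,0.15],[-0.25,0.27,0,0,0,0.94,0.15] ]
[ [-0.22,0.29,0,0,0,0.93,0.15],[-0.21,0.31,0,0,0,0.94,0.15],[-0.18,0.32,0,0,0,0.93,0.15],[-0.15,0.33,0,0,0,0.94,0.15],[-0.13,0.34,0,0,0,0.94,0.15],[-0.1,0.35,0,0,0,0.93,0.15],[-0.08,0.36,0,0,0,0.94,0.15],[-0.05,0.36,0,0,0,0.94,0.15] ]
[ [-0.03,0.37,0,0,0,0.93,0.15] ]
end [ 558.2 -240.8  120.1] 6.4
```

Gripped (21 mm). I'll lift, carry to nest 1 and turn the tang to the hinge.

Request:
apply_moves([
  [0,0,-0.4,0,0,0,0.15],
  [0,0,-0.9,0,0,0,0.15],
  [0,0,-0.9,0,0,0,0.15],
  [0,0,-0.9,0,0,0,0.15],
  [0,0,-0.9,0,0,0,0.15],
])

```text
time: 30.12
tool_pos: [513.7, 119.3, 119.5]
tcp_rot: [180.0, 0.0, 148.1]
ft_force: [0.3, 0.5, -0.0]
finger_gap: 20.9
grip_force: 39.5
```

Request:
apply_moves([
  [-0.23,-0.28,0,0,0,0.94,0.15],
  [-0.25,-0.27,0,0,0,0.93,0.15],
  [-0.27,-0.25,0,0,0,0.94,0.15],
  [-0.29,-0.22,0,0,0,0.94,0.15],
  [-0.31,-0.21,0,0,0,0.93,0.15],
  [-0.32,-0.18,0,0,0,0.94,0.15],
  [-0.33,-0.16,0,0,0,0.94,0.15],
  [-0.34,-0.13,0,0,0,0.93,0.15],
])

```text
time: 31.12
tool_pos: [524.6, 31.6, 118.6]
tcp_rot: [180.0, 0.0, 113.6]
ft_force: [-0.0, 0.2, -0.1]
finger_gap: 21.0
grip_force: 39.5
```

Request:
apply_moves([
  [-0.35,-0.1,0,0,0,0.94,0.15],
  [-0.36,-0.08,0,0,0,0.93,0.15],
  [-0.36,-0.05,0,0,0,0.94,0.15],
  [-0.37,-0.02,0,0,0,0.94,0.15],
  [-0.36,0,0,0,0,0.93,0.15],
  [-0.37,0.03,0,0,0,0.94,0.15],
  [-0.36,0.06,0,0,0,0.94,0.15],
  [-0.36,0.08,0,0,0,0.93,0.15],
])

```text
time: 32.12
tool_pos: [535.4, -55.7, 118.6]
tcp_rot: [180.0, -0.0, 79.2]
ft_force: [-0.8, -0.0, -0.2]
finger_gap: 21.1
grip_force: 39.5
```

Request:
apply_moves([
  [-0.35,0.11,0,0,0,0.94,0.15],
  [-0.34,0.14,0,0,0,0.94,0.15],
  [-0.32,0.16,0,0,0,0.93,0.15],
  [-0.32,0.19,0,0,0,0.94,0.15],
  [-0.3,0.21,0,0,0,0.94,0.15],
  [-0.29,0.23,0,0,0,0.93,0.15],
  [-0.26,0.25,0,0,0,0.94,0.15],
  [-0.25,0.27,0,0,0,0.94,0.15],
])

```text
time: 33.12
tool_pos: [546.1, -142.9, 118.6]
tcp_rot: [180.0, -0.0, 44.9]
ft_force: [0.4, -0.2, 0.1]
finger_gap: 20.8
grip_force: 39.5
```

Request:
apply_moves([
  [-0.22,0.29,0,0,0,0.93,0.15],
  [-0.21,0.31,0,0,0,0.94,0.15],
  [-0.18,0.32,0,0,0,0.93,0.15],
  [-0.15,0.33,0,0,0,0.94,0.15],
  [-0.13,0.34,0,0,0,0.94,0.15],
  [-0.1,0.35,0,0,0,0.93,0.15],
  [-0.08,0.36,0,0,0,0.94,0.15],
  [-0.05,0.36,0,0,0,0.94,0.15],
])

```text
time: 34.12
tool_pos: [557.2, -230.1, 118.6]
tcp_rot: [180.0, -0.0, 10.5]
ft_force: [0.5, -0.3, -0.5]
finger_gap: 20.6
grip_force: 39.5
```

Request:
apply_moves([
  [-0.03,0.37,0,0,0,0.93,0.15],
  [0,0,0,0,0,0,0.15],
  [0,0,0,0,0,0,0.15],
  [0,0,0,0,0,0,0.15],
])

```text
time: 34.62
tool_pos: [558.2, -240.3, 117.9]
tcp_rot: [-180.0, -0.0, 6.5]
ft_force: [1.6, -0.0, -0.7]
finger_gap: 20.9
grip_force: 39.5
```

Run:
```python
from h import *
m,x=seeb((558.4,-240.8,6.4),z0=126)
print(sense()["finger_gap"],J(-12,-72))
p=plan([*J(-12,-72)[:2],30],6.4,.15,start=m,vmax=14); p=plan([*J(-12,-72)[:2],10],6.4,.15,start=p,vmax=5)
```

```text
tool [ 558.22 -240.36  117.79    6.48] blank [ 559.76 -239.36    4.37] 0.648 9156
20.539562824258297 [ 558.39808749 -240.78757749    0.        ]
[ [0,0,0.42,0,0,0,0.15],[0,0,0.42,0,0,0,0.15],[0,0.01,0.41,0,0,0.01,0.15],[0,0,0.42,0,0,-0,0.15],[0,0,0.42,0,0,0,0.15],[0,0,0.42,0,0,0,0.15],[0,0,0.42,0,0,0.01,0.15] ]
end [ 558.3 -240.7   29.9] 6.4
[ [0,0,0.17,0,0,-0,0.15],[0,0,0.16,0,0,-0,0.15],[0,0,0.17,0,0,-0,0.15],[0,0,0.16,0,0,-0,0.15] ]
end [ 558.3 -240.7   10.1] 6.4
```

Request:
apply_moves([
  [0,0.01,0.42,0,0,0,0.15],
  [0,0.01,0.42,0,0,0,0.15],
  [0,0,0.42,0,0,0.01,0.15],
  [0,0,0.42,0,0,0,0.15],
  [0,0,0.42,0,0,0,0.15],
  [0,0,0.42,0,0,0,0.15],
  [0,0,0.42,0,0,0.01,0.15],
  [0,0,0,0,0,0,0.15],
])

```text
time: 35.88
tool_pos: [557.3, -240.9, 27.9]
tcp_rot: [-179.9, 0.1, 6.3]
ft_force: [-0.1, 0.3, 0.7]
finger_gap: 20.9
grip_force: 39.5
```

Request:
apply_moves([
  [0,0,0.17,0,0,0,0.15],
  [0,0,0.16,0,0,0,0.15],
  [0,0,0.16,0,0,0,0.15],
  [0,0,0,0,0,0,0.15],
  [0,0,0,0,0,0,0.15],
])

```text
time: 36.5
tool_pos: [558.4, -241.4, 14.9]
tcp_rot: [180.0, -0.0, 6.3]
ft_force: [0.3, 0.1, 0.1]
finger_gap: 21.0
grip_force: 39.5
```

Run:
```python
from h import *
m,s=avg(4); print(m.round(2),sense()["ft_force"],sense()["finger_gap"])
```

```text
[ 558.45 -241.46   15.02    6.32] [ 0.07276717 -0.05114382 -0.17630583] 20.677352434094242
```

Request:
apply_moves([
  [0,0,0.07,0,0,0,0.15],
  [0,0,0.07,0,0,0,0.15],
  [0,0,0.06,0,0,0,0.15],
  [0,0,0,0,0,0,0.15],
  [0,0,0,0,0,0,0.15],
])

```text
time: 37.33
tool_pos: [558.3, -241.4, 8.7]
tcp_rot: [-180.0, 0.0, 6.3]
ft_force: [-0.6, -0.4, -0.2]
finger_gap: 20.8
grip_force: 39.6
```

Run:
```python
from h import *
m,s=avg(4); print(m.round(2),sense()["ft_force"],sense()["finger_gap"])
```

```text
[ 558.28 -241.38    8.74    6.33] [-0.03435449 -0.17384691 -0.58267966] 20.734403089249003
```

It went in freely. Release, rise and check it by silhouette.

Request:
apply_moves([
  [0,0,0,0,0,0,0.3],
  [0,0,0,0,0,0,0.42],
  [0,0,0,0,0,0,0.42],
  [0,0,-0.5,0,0,0,0.42],
  [0,0,-1,0,0,0,0.42],
  [0,0,-1,0,0,0,0.42],
  [0,0,-1,0,0,0,0.42],
  [0,0,-1,0,0,0,0.42],
])

```text
time: 38.52
tool_pos: [558.5, -241.5, 146.2]
tcp_rot: [180.0, -0.1, 6.3]
ft_force: [0.3, -0.1, -0.6]
finger_gap: 36.1
grip_force: 0.0
```

Request:
apply_moves([
  [0,0,-0.5,0,0,0,0.42],
  [0,0,0,0,0,0,0.42],
  [0,0,0,0,0,0,0.42],
  [0,0,0,0,0,0,0.42],
])

```text
time: 39.02
tool_pos: [557.4, -240.9, 157.0]
tcp_rot: [-179.9, 0.1, 6.3]
ft_force: [-0.0, -0.0, -0.7]
finger_gap: 35.7
grip_force: 0.0
```

Run:
```python
from h import *
m,x=seeb((558.3,-241,6.4),z0=14)
X,Y,a=np.load("jig.npy"); d=x[:2]-[X,Y]; print("jig frame",(np.cos(a)*d[0]+np.sin(a)*d[1]).round(1),(-np.sin(a)*d[0]+np.cos(a)*d[1]).round(1))
x,f,n=fitb(snapshot("top")[:,:,::-1].copy(),"top",(636,214,133),None,win=20); print("C",x.round(1),f,n)
plan([636,214,152],134,.5,start=m,vmax=29)
```

```text
tool [ 557.61 -241.04  157.37    6.32] blank [ 556.91 -241.28    7.18] 0.243 809
jig frame -13.5 -72.3
C [634.9 214.9 132.7] 0.168 115
[ [0.14,-0.49,0.01,0,0,-0.93,0.5],[0.18,-0.48,0,0,0,-0.93,0.5],[0.22,-0.47,0.01,0,0,-0.93,0.5],[0.24,-0.45,0,0,0,-0.92,0.5],[0.28,-0.43,0.01,0,0,-0.93,0.5],[0.31,-0.41,0.01,0,0,-0.93,0.5],[0.34,-0.38,0,0,0,-0.93,0.5],[0.37,-0.36,0.01,0,0,-0.93,0.5] ]
[ [0.4,-0.33,0,0,0,-0.93,0.5],[0.41,-0.29,0.01,0,0,-0.92,0.5],[0.44,-0.27,0.01,0,0,-0.93,0.5],[0.46,-0.23,0,0,0,-0.93,0.5],[0.47,-0.2,0.01,0,0,-0.93,0.5],[0.49,-0.17,0,0,0,-0.93,0.5],[0.5,-0.12,0.01,0,0,-0.93,0.5],[0.5,-0.09,0.01,0,0,-0.93,0.5] ]
[ [0.51,-0.06,0,0,0,-0.92,0.5],[0.51,-0.01,0.01,0,0,-0.93,0.5],[0.52,0.03,0,0,0,-0.93,0.5],[0.51,0.06,0.01,0,0,-0.93,0.5],[0.5,0.1,0.01,0,0,-0.93,0.5],[0.49,0.13,0,0,0,-0.93,0.5],[0.49,0.18,0.01,0,0,-0.93,0.5],[0.47,0.21,0,0,0,-0.92,0.5] ]
[ [0.45,0.24,0.01,0,0,-0.93,0.5],[0.43,0.27,0.01,0,0,-0.93,0.5],[0.41,0.31,0,0,0,-0.93,0.5],[0.39,0.34,0.01,0,0,-0.93,0.5],[0.36,0.36,0,0,0,-0.93,0.5],[0.33,0.39,0.01,0,0,-0.92,0.5] ]
end [636.  213.9 152. ] 134.0
```

Blank A is seated at jig (-13.5, -72.3). C is unmoved. I'll fly higher (z ≈ 200) to clear the knob.

Request:
apply_moves([
  [0,0,-0.8,0,0,0,0.5],
  [0.14,-0.49,-0.6,0,0,-0.93,0.5],
  [0.18,-0.48,0,0,0,-0.93,0.5],
  [0.22,-0.47,0,0,0,-0.93,0.5],
  [0.24,-0.45,0,0,0,-0.92,0.5],
  [0.28,-0.43,0,0,0,-0.93,0.5],
  [0.31,-0.41,0,0,0,-0.93,0.5],
  [0.34,-0.38,0,0,0,-0.93,0.5],
])

```text
time: 40.33
tool_pos: [576.5, -134.8, 200.8]
tcp_rot: [180.0, -0.0, 36.3]
ft_force: [-0.0, 0.0, -0.1]
finger_gap: 42.6
grip_force: 0.0
```

Request:
apply_moves([
  [0.37,-0.36,0,0,0,-0.93,0.5],
  [0.4,-0.33,0,0,0,-0.93,0.5],
  [0.41,-0.29,0,0,0,-0.92,0.5],
  [0.44,-0.27,0,0,0,-0.93,0.5],
  [0.46,-0.23,0,0,0,-0.93,0.5],
  [0.47,-0.2,0,0,0,-0.93,0.5],
  [0.49,-0.17,0,0,0,-0.93,0.5],
  [0.5,-0.12,0,0,0,-0.93,0.5],
])

```text
time: 41.32
tool_pos: [597.7, -13.3, 200.8]
tcp_rot: [180.0, -0.0, 70.3]
ft_force: [0.1, 0.3, 0.9]
finger_gap: 42.8
grip_force: 0.0
```

Request:
apply_moves([
  [0.5,-0.09,0,0,0,-0.93,0.5],
  [0.51,-0.06,0,0,0,-0.92,0.5],
  [0.51,-0.01,0,0,0,-0.93,0.5],
  [0.52,0.03,0,0,0,-0.93,0.5],
  [0.51,0.06,0,0,0,-0.93,0.5],
  [0.5,0.1,0,0,0,-0.93,0.5],
  [0.49,0.13,0,0,0,-0.93,0.5],
  [0.49,0.18,0,0,0,-0.93,0.5],
])

```text
time: 42.32
tool_pos: [618.5, 108.1, 200.7]
tcp_rot: [-180.0, 0.0, 104.4]
ft_force: [0.4, -0.1, 0.1]
finger_gap: 42.3
grip_force: 0.0
```

Request:
apply_moves([
  [0.47,0.21,0.2,0,0,-0.92,0.5],
  [0.45,0.24,0.2,0,0,-0.93,0.5],
  [0.43,0.27,0.3,0,0,-0.93,0.5],
  [0.41,0.31,0.3,0,0,-0.93,0.5],
  [0.39,0.34,0.3,0,0,-0.93,0.5],
  [0.36,0.36,0.3,0,0,-0.93,0.5],
  [0.33,0.39,0,0,0,-0.92,0.5],
  [0,0,0,0,0,0,0.5],
])

```text
time: 43.32
tool_pos: [636.5, 214.4, 152.5]
tcp_rot: [-180.0, -0.0, 134.0]
ft_force: [0.5, 0.3, 0.1]
finger_gap: 42.7
grip_force: 0.0
```

Request:
apply_moves([
  [0,0,0,0,0,0,0.5],
  [0,0,0,0,0,0,0.5],
])

```text
time: 43.58
tool_pos: [636.8, 212.9, 153.0]
tcp_rot: [180.0, 0.0, 133.9]
ft_force: [-0.4, -0.0, 0.2]
finger_gap: 42.6
grip_force: 0.0
```

Run:
```python
from h import *
m,x=seeb((635.5,214.5,133))
p=plan([x[0],x[1],-2],x[2],.5,start=m,vmax=20)
```

```text
tool [636.81 212.95 153.02 133.91] blank [636.72 214.7  132.74] 0.166 826
[ [0.01,0,0.65,0,0,0.03,0.5],[0,0.01,0.64,0,0,0.03,0.5],[0.01,0,0.65,0,0,0.04,0.5],[0,0.01,0.64,0,0,0.03,0.5],[0.01,0,0.65,0,0,0.03,0.5],[0,0.01,0.65,0,0,0.03,0.5],[0.01,0,0.64,0,0,0.03,0.5],[0,0.01,0.65,0,0,0.03,0.5] ]
end [636.9 214.6  -2.1] 132.8
```

Request:
apply_moves([
  [0.01,0,0.65,0,0,0.03,0.5],
  [0,0.01,0.64,0,0,0.03,0.5],
  [0.01,0,0.65,0,0,0.04,0.5],
  [0,0.01,0.64,0,0,0.03,0.5],
  [0.01,0,0.65,0,0,0.03,0.5],
  [0,0.01,0.65,0,0,0.03,0.5],
  [0.01,0,0.6,0,0,0.03,0.5],
  [0,0.01,0.2,0,0,0.03,0.5],
])

```text
time: 44.82
tool_pos: [635.6, 215.0, 10.3]
tcp_rot: [-179.9, -0.1, 132.8]
ft_force: [-0.3, -0.2, 0.1]
finger_gap: 42.7
grip_force: 0.0
```

Request:
apply_moves([
  [0,0,0.2,0,0,0,0.5],
  [0,0,0.2,0,0,0,0.42],
  [0,0,0,0,0,0,0.42],
  [0,0,0,0,0,0,0.42],
])

```text
time: 45.32
tool_pos: [637.1, 215.3, 0.9]
tcp_rot: [180.0, 0.0, 132.8]
ft_force: [0.9, -0.2, -0.3]
finger_gap: 35.7
grip_force: 0.0
```

Run:
```python
from h import *
m,s=avg(6); print(m.round(2),sense()["ft_force"],sense()["finger_gap"])
```

```text
[637.05 215.32   0.88 132.83] [ 0.32876467 -0.03974121 -0.23291438] 35.94256679413005
```

Request:
apply_moves([
  [0,0,0.1,0,0,0,0.42],
  [0,0,0,0,0,0,0.3],
  [0,0,0,0,0,0,0.2],
  [0,0,0,0,0,0,0.15],
  [0,0,0,0,0,0,0.15],
])

```text
time: 46.25
tool_pos: [636.7, 215.2, -2.7]
tcp_rot: [-180.0, -0.0, 132.8]
ft_force: [0.6, -1.0, -0.7]
finger_gap: 20.3
grip_force: 40.1
```

Run:
```python
from h import *
m,s=avg(4); print(m.round(2),sense()["ft_force"],sense()["finger_gap"])
t=J(-12,-24,200); print(t)
p=plan(t,6.4,.15,start=[m[0],m[1],200,m[3]])
```

```text
[636.65 215.22  -2.7  132.83] [-0.21382353 -1.23724783 -0.35693854] 20.851422868550454
[ 553.05170634 -193.08625457  200.        ]
[ [-0.28,-0.39,0,0,0,0.95,0.15],[-0.31,-0.37,0,0,0,0.95,0.15],[-0.33,-0.34,0,0,0,0.95,0.15],[-0.36,-0.32,0,0,0,0.95,0.15],[-0.38,-0.28,0,0,0,0.96,0.15],[-0.41,-0.26,0,0,0,0.95,0.15],[-0.42,-0.23,0,0,0,0.95,0.15],[-0.44,-0.19,0,0,0,0.95,0.15] ]
[ [-0.45,-0.16,0,0,0,0.95,0.15],[-0.46,-0.13,0,0,0,0.95,0.15],[-0.47,-0.09,0,0,0,0.95,0.15],[-0.48,-0.05,0,0,0,0.95,0.15],[-0.48,-0.02,0,0,0,0.95,0.15],[-0.48,0.02,0,0,0,0.96,0.15],[-0.47,0.05,0,0,0,0.95,0.15],[-0.47,0.1,0,0,0,0.95,0.15] ]
[ [-0.46,0.12,0,0,0,0.95,0.15],[-0.45,0.16,0,0,0,0.95,0.15],[-0.44,0.2,0,0,0,0.95,0.15],[-0.42,0.23,0,0,0,0.95,0.15],[-0.41,0.26,0,0,0,0.95,0.15],[-0.38,0.29,0,0,0,0.96,0.15],[-0.36,0.31,0,0,0,0.95,0.15],[-0.33,0.35,0,0,0,0.95,0.15] ]
[ [-0.31,0.37,0,0,0,0.95,0.15],[-0.27,0.39,0,0,0,0.95,0.15],[-0.25,0.41,0,0,0,0.95,0.15],[-0.22,0.42,0,0,0,0.95,0.15],[-0.18,0.45,0,0,0,0.95,0.15] ]
end [ 553.  -193.2  200. ] 6.4
```

Request:
apply_moves([
  [0,0,-0.4,0,0,0,0.15],
  [0,0,-0.9,0,0,0,0.15],
  [0,0,-0.9,0,0,0,0.15],
  [0,0,-0.9,0,0,0,0.15],
  [0,0,-0.9,0,0,0,0.15],
  [0,0,-0.9,0,0,0,0.15],
  [0,0,-0.9,0,0,0,0.15],
  [0,0,-0.95,0,0,0,0.15],
])

```text
time: 47.45
tool_pos: [636.7, 215.3, 201.8]
tcp_rot: [180.0, 0.0, 132.8]
ft_force: [0.5, -0.1, -0.8]
finger_gap: 20.7
grip_force: 40.1
```

Request:
apply_moves([
  [-0.28,-0.39,0,0,0,0.95,0.15],
  [-0.31,-0.37,0,0,0,0.95,0.15],
  [-0.33,-0.34,0,0,0,0.95,0.15],
  [-0.36,-0.32,0,0,0,0.95,0.15],
  [-0.38,-0.28,0,0,0,0.96,0.15],
  [-0.41,-0.26,0,0,0,0.95,0.15],
  [-0.42,-0.23,0,0,0,0.95,0.15],
  [-0.44,-0.19,0,0,0,0.95,0.15],
])

```text
time: 48.45
tool_pos: [613.8, 102.1, 201.1]
tcp_rot: [179.9, 0.0, 97.8]
ft_force: [-0.5, -0.4, 0.1]
finger_gap: 20.8
grip_force: 40.2
```

Request:
apply_moves([
  [-0.45,-0.16,0,0,0,0.95,0.15],
  [-0.46,-0.13,0,0,0,0.95,0.15],
  [-0.47,-0.09,0,0,0,0.95,0.15],
  [-0.48,-0.05,0,0,0,0.95,0.15],
  [-0.48,-0.02,0,0,0,0.95,0.15],
  [-0.48,0.02,0,0,0,0.96,0.15],
  [-0.47,0.05,0,0,0,0.95,0.15],
  [-0.47,0.1,0,0,0,0.95,0.15],
])

```text
time: 49.45
tool_pos: [590.8, -10.5, 201.0]
tcp_rot: [179.9, -0.0, 62.9]
ft_force: [-0.4, 0.4, 0.4]
finger_gap: 21.3
grip_force: 40.2
```

Request:
apply_moves([
  [-0.46,0.12,0,0,0,0.95,0.15],
  [-0.45,0.16,0,0,0,0.95,0.15],
  [-0.44,0.2,0,0,0,0.95,0.15],
  [-0.42,0.23,0,0,0,0.95,0.15],
  [-0.41,0.26,0,0,0,0.95,0.15],
  [-0.38,0.29,0,0,0,0.96,0.15],
  [-0.36,0.31,0,0,0,0.95,0.15],
  [-0.33,0.35,0,0,0,0.95,0.15],
])

```text
time: 50.45
tool_pos: [567.6, -123.2, 201.1]
tcp_rot: [179.9, -0.1, 28.0]
ft_force: [0.3, -1.2, -0.2]
finger_gap: 20.7
grip_force: 40.2
```

Request:
apply_moves([
  [-0.31,0.37,0,0,0,0.95,0.15],
  [-0.27,0.39,0,0,0,0.95,0.15],
  [-0.25,0.41,0,0,0,0.95,0.15],
  [-0.22,0.42,0,0,0,0.95,0.15],
  [-0.18,0.45,0,0,0,0.95,0.15],
  [0,0,0,0,0,0,0.15],
  [0,0,0,0,0,0,0.15],
  [0,0,0,0,0,0,0.15],
])

```text
time: 51.45
tool_pos: [553.3, -192.6, 200.1]
tcp_rot: [-180.0, -0.0, 6.5]
ft_force: [-0.2, 0.2, -0.1]
finger_gap: 20.8
grip_force: 40.2
```

Run:
```python
from h import *
m,s=avg(4); print(m.round(2),sense()["ft_force"],sense()["finger_gap"])
t=J(-12,-24,15,dy=-.5); print(t)
p=plan(t,6.4,.15,start=m,vmax=20)
```

```text
[ 553.26 -192.61  200.01    6.49] [-0.69622642 -0.37804946 -0.7930186 ] 20.67621430069675
[ 553.05170634 -193.58625457   15.        ]
[ [0,0,0.62,0,0,0,0.15],[0,0.01,0.61,0,0,0,0.15],[0,0,0.62,0,0,0.01,0.15],[0,0,0.62,0,0,-0,0.15],[-0.01,0.01,0.61,0,0,-0,0.15],[0,0,0.62,0,0,0,0.15],[0,0,0.62,0,0,0,0.15],[0,0.01,0.61,0,0,0.01,0.15] ]
[ [0,0,0.62,0,0,-0,0.15],[0,0,0.62,0,0,-0,0.15] ]
end [ 553.1 -193.5   14.9] 6.4
```

Request:
apply_moves([
  [0,0,0.62,0,0,0,0.15],
  [0,0.01,0.61,0,0,0,0.15],
  [0,0,0.62,0,0,0.01,0.15],
  [0,0,0.62,0,0,0,0.15],
  [-0.01,0.01,0.61,0,0,0,0.15],
  [0,0,0.62,0,0,0,0.15],
  [0,0,0.62,0,0,0,0.15],
  [0,0.01,0.61,0,0,0.01,0.15],
])

```text
time: 52.65
tool_pos: [553.0, -194.1, 50.8]
tcp_rot: [180.0, -0.0, 6.3]
ft_force: [0.6, 0.3, -0.5]
finger_gap: 20.7
grip_force: 40.1
```

Request:
apply_moves([
  [0,0,0.5,0,0,0,0.15],
  [0,0,0.4,0,0,0,0.15],
  [0,0,0.2,0,0,0,0.15],
  [0,0,0,0,0,0,0.15],
  [0,0,0,0,0,0,0.15],
  [0,0,0,0,0,0,0.15],
])

```text
time: 53.4
tool_pos: [553.5, -194.3, 19.8]
tcp_rot: [180.0, -0.1, 6.3]
ft_force: [0.3, -0.4, -0.5]
finger_gap: 21.0
grip_force: 40.1
```

Run:
```python
from h import *
m,s=avg(6); print(m.round(2),sense()["ft_force"],sense()["finger_gap"],J(-12,-24))
```

```text
[ 553.25 -194.22   19.47    6.33] [-0.86648874 -0.42244443  0.21238399] 20.67304737980313 [ 553.05170634 -193.08625457    0.        ]
```

Request:
apply_moves([
  [0,-0.02,0.12,0,0,0,0.15],
  [0,0,0.08,0,0,0,0.15],
  [0,0,0.08,0,0,0,0.15],
  [0,0,0.07,0,0,0,0.15],
  [0,0,0,0,0,0,0.15],
  [0,0,0,0,0,0,0.15],
])

```text
time: 54.45
tool_pos: [552.8, -193.5, 8.5]
tcp_rot: [-180.0, 0.0, 6.3]
ft_force: [0.8, -0.3, -0.8]
finger_gap: 20.4
grip_force: 40.2
```

Run:
```python
from h import *
m,s=avg(6); print(m.round(2),sense()["ft_force"],sense()["finger_gap"],J(-12,-24))
```

```text
[ 552.87 -193.49    8.51    6.33] [-0.34754781  0.66166595 -0.81941144] 21.071442900114835 [ 553.05170634 -193.08625457    0.        ]
```

Seated freely. Release, rise, verify, and head for blank B, which will go to nest 3 with the same wrist side.

Request:
apply_moves([
  [0,0,0,0,0,0,0.3],
  [0,0,0,0,0,0,0.4],
  [0,0,0,0,0,0,0.4],
  [0,0,-0.5,0,0,0,0.4],
  [0,0,-1,0,0,0,0.4],
  [0,0,-1,0,0,0,0.42],
  [0,0,-1,0,0,0,0.42],
  [0,0,-1,0,0,0,0.42],
])

```text
time: 55.75
tool_pos: [553.1, -193.6, 145.9]
tcp_rot: [180.0, -0.1, 6.3]
ft_force: [0.6, 0.4, -0.4]
finger_gap: 35.7
grip_force: 0.0
```

Request:
apply_moves([
  [0,0,-0.5,0,0,0,0.42],
  [0,0,0,0,0,0,0.42],
  [0,0,0,0,0,0,0.42],
  [0,0,0,0,0,0,0.42],
])

```text
time: 56.25
tool_pos: [552.0, -193.1, 156.8]
tcp_rot: [-179.9, 0.1, 6.3]
ft_force: [0.1, -0.2, 0.9]
finger_gap: 35.9
grip_force: 0.0
```

Run:
```python
from h import *
X,Y,a=np.load("jig.npy")
for y in (-24,-72):
    m,x=seeb((*J(-12,y)[:2],6.4),z0=14)
    d=x[:2]-[X,Y]; print("jig frame",(np.cos(a)*d[0]+np.sin(a)*d[1]).round(1),(-np.sin(a)*d[0]+np.cos(a)*d[1]).round(1))
x,f,n=fitb(snapshot("top")[:,:,::-1].copy(),"top",(512,246.4,66),None,win=25); print("B",x.round(1),f,n)
plan([512,246.4,155],66,.5,start=m,vmax=29)
```

```text
tool [ 552.16 -193.16  157.11    6.33] blank [ 552.97 -193.67    7.83] 0.244 810
jig frame -12.1 -24.6
tool [ 552.77 -193.44  158.22    6.33] blank [ 557.78 -240.69    7.87] 0.217 890
jig frame -12.6 -71.8
B [549.3 218.   82.8] 0.243 101
[ [0.02,-0.92,0.01,0,0,-0.81,0.5],[0.07,-0.92,0,0,0,-0.82,0.5],[0.14,-0.91,0.01,0,0,-0.81,0.5],[0.19,-0.9,0.01,0,0,-0.81,0.5],[0.26,-0.88,0,0,0,-0.82,0.5],[0.31,-0.87,0.01,0,0,-0.81,0.5],[0.36,-0.84,0.01,0,0,-0.82,0.5],[0.42,-0.82,0,0,0,-0.81,0.5] ]
[ [0.47,-0.79,0.01,0,0,-0.81,0.5],[0.53,-0.76,0.01,0,0,-0.82,0.5],[0.57,-0.72,0,0,0,-0.81,0.5],[0.61,-0.68,0.01,0,0,-0.81,0.5],[0.66,-0.65,0.01,0,0,-0.82,0.5],[0.7,-0.59,0,0,0,-0.81,0.5],[0.74,-0.55,0.01,0,0,-0.82,0.5],[0.77,-0.51,0.01,0,0,-0.81,0.5] ]
end [511.9 246.4 154.9] 66.0
```

Blanks in nests 1 and 2 are seated. B has been knocked to about (549,218), yaw about 83. I'll hover there.

Run:
```python
from h import *
x,f,n=fitb(snapshot("top")[:,:,::-1].copy(),"top",(549,218,83),None,win=25); print("B",x.round(1),f,n)
plan([x[0],x[1],155],x[2],.5,vmax=29)
```

```text
B [549.1 218.4  85.2] 0.245 101
[ [0.08,-0.76,0.01,0,0,-0.96,0.5],[0.13,-0.75,0,0,0,-0.95,0.5],[0.19,-0.74,0.01,0,0,-0.96,0.5],[0.25,-0.72,0.01,0,0,-0.95,0.5],[0.3,-0.7,0,0,0,-0.96,0.5],[0.36,-0.67,0.01,0,0,-0.95,0.5],[0.4,-0.65,0.01,0,0,-0.96,0.5],[0.46,-0.61,0,0,0,-0.95,0.5] ]
[ [0.49,-0.58,0.01,0,0,-0.96,0.5],[0.55,-0.54,0.01,0,0,-0.95,0.5],[0.58,-0.49,0,0,0,-0.96,0.5],[0.61,-0.45,0.01,0,0,-0.96,0.5],[0.65,-0.4,0,0,0,-0.95,0.5],[0.68,-0.35,0.01,0,0,-0.96,0.5],[0.7,-0.3,0.01,0,0,-0.95,0.5],[0.73,-0.24,0,0,0,-0.96,0.5] ]
[ [0.74,-0.19,0.01,0,0,-0.95,0.5],[0.75,-0.13,0.01,0,0,-0.96,0.5] ]
end [549.  218.4 154.9] 85.2
```

Request:
apply_moves([
  [0.08,-0.76,0.01,0,0,-0.96,0.5],
  [0.13,-0.75,0,0,0,-0.95,0.5],
  [0.19,-0.74,0.01,0,0,-0.96,0.5],
  [0.25,-0.72,0.01,0,0,-0.95,0.5],
  [0.3,-0.7,0,0,0,-0.96,0.5],
  [0.36,-0.67,0.01,0,0,-0.95,0.5],
  [0.4,-0.65,0.01,0,0,-0.96,0.5],
  [0.46,-0.61,0,0,0,-0.95,0.5],
])

```text
time: 57.85
tool_pos: [551.3, -9.7, 157.1]
tcp_rot: [180.0, -0.0, 41.5]
ft_force: [0.8, -0.0, 0.1]
finger_gap: 42.7
grip_force: 0.0
```

Request:
apply_moves([
  [0.49,-0.58,0.01,0,0,-0.96,0.5],
  [0.55,-0.54,0.01,0,0,-0.95,0.5],
  [0.58,-0.49,0,0,0,-0.96,0.5],
  [0.61,-0.45,0.01,0,0,-0.96,0.5],
  [0.65,-0.4,0,0,0,-0.95,0.5],
  [0.68,-0.35,0.01,0,0,-0.96,0.5],
  [0.7,-0.3,0.01,0,0,-0.95,0.5],
  [0.73,-0.24,0,0,0,-0.96,0.5],
])

```text
time: 58.85
tool_pos: [549.5, 173.5, 155.6]
tcp_rot: [180.0, -0.0, 76.6]
ft_force: [-0.6, 0.4, -0.1]
finger_gap: 42.5
grip_force: 0.0
```

Request:
apply_moves([
  [0.74,-0.19,0.01,0,0,-0.95,0.5],
  [0.75,-0.13,0.01,0,0,-0.96,0.5],
  [0,0,0,0,0,0,0.5],
  [0,0,0,0,0,0,0.5],
  [0,0,0,0,0,0,0.5],
])

```text
time: 59.48
tool_pos: [549.0, 217.7, 154.9]
tcp_rot: [180.0, 0.0, 85.1]
ft_force: [-0.0, 0.3, -0.0]
finger_gap: 42.3
grip_force: 0.0
```

Run:
```python
from h import *
m,x=seeb((549,218.4,85))
p=plan([x[0],x[1],0],x[2],.5,start=m,vmax=20)
```

```text
tool [549.06 217.74 154.94  85.09] blank [550.97 218.02  84.41] 0.162 820
[ [0,0.01,0.65,0,0,0.02,0.5],[0,0.01,0.64,0,0,0.02,0.5],[0.01,0,0.65,0,0,0.02,0.5],[0,0.01,0.64,0,0,0.01,0.5],[0,0.01,0.65,0,0,0.02,0.5],[0,0.01,0.64,0,0,0.02,0.5],[0,0,0.65,0,0,0.02,0.5],[0.01,0.01,0.64,0,0,0.02,0.5] ]
end [5.509e+02 2.182e+02 1.000e-01] 84.4
```

Request:
apply_moves([
  [0,0.01,0.65,0,0,0.02,0.5],
  [0,0.01,0.64,0,0,0.02,0.5],
  [0.01,0,0.65,0,0,0.02,0.5],
  [0,0.01,0.64,0,0,0.01,0.5],
  [0,0.01,0.65,0,0,0.02,0.5],
  [0,0.01,0.64,0,0,0.02,0.5],
  [0,0,0.65,0,0,0.02,0.5],
  [0.01,0.01,0.3,0,0,0.02,0.5],
])

```text
time: 60.72
tool_pos: [549.9, 218.6, 8.4]
tcp_rot: [-179.9, 0.0, 84.5]
ft_force: [0.4, 0.3, -0.8]
finger_gap: 42.4
grip_force: 0.0
```

Request:
apply_moves([
  [0,0,0.2,0,0,0,0.5],
  [0,0,0.15,0,0,0,0.42],
  [0,0,0,0,0,0,0.42],
  [0,0,0,0,0,0,0.42],
])

```text
time: 61.22
tool_pos: [551.2, 219.0, 0.4]
tcp_rot: [179.9, -0.0, 84.5]
ft_force: [-1.0, 0.1, 0.2]
finger_gap: 36.2
grip_force: 0.0
```

Run:
```python
from h import *
m,s=avg(6); print(m.round(2),sense()["ft_force"],sense()["finger_gap"])
```

```text
[5.5113e+02 2.1898e+02 2.7000e-01 8.4480e+01] [0.24486173 0.4276402  0.15875679] 35.94126385978206
```

Request:
apply_moves([
  [-0.03,0,0.08,0,0,0,0.42],
  [0,0,0,0,0,0,0.3],
  [0,0,0,0,0,0,0.2],
  [0,0,0,0,0,0,0.15],
  [0,0,0,0,0,0,0.15],
])

```text
time: 62.15
tool_pos: [550.6, 218.0, -2.7]
tcp_rot: [-180.0, 0.0, 84.5]
ft_force: [-0.3, -0.1, 0.6]
finger_gap: 20.8
grip_force: 39.5
```

Run:
```python
from h import *
m,s=avg(4); print(m.round(2),sense()["ft_force"],sense()["finger_gap"])
t=J(-12,24,200); print(t)
p=plan(t,6.4,.15,start=[m[0],m[1],200,m[3]])
```

```text
[550.61 217.96  -2.7   84.48] [ 0.61853597 -0.36711544 -0.02594318] 20.795504484436833
[ 547.70532519 -145.38493165  200.        ]
[ [-0.67,0.06,0,0,0,0.95,0.15],[-0.66,0.11,0,0,0,0.94,0.15],[-0.66,0.16,0,0,0,0.95,0.15],[-0.64,0.21,0,0,0,0.95,0.15],[-0.62,0.25,0,0,0,0.94,0.15],[-0.6,0.31,0,0,0,0.95,0.15],[-0.58,0.35,0,0,0,0.94,0.15],[-0.55,0.38,0,0,0,0.95,0.15] ]
[ [-0.51,0.43,0,0,0,0.95,0.15],[-0.48,0.47,0,0,0,0.94,0.15],[-0.45,0.51,0,0,0,0.95,0.15],[-0.41,0.53,0,0,0,0.95,0.15],[-0.36,0.57,0,0,0,0.94,0.15],[-0.33,0.59,0,0,0,0.95,0.15],[-0.27,0.61,0,0,0,0.95,0.15],[-0.23,0.64,0,0,0,0.94,0.15] ]
[ [-0.18,0.64,0,0,0,0.95,0.15],[-0.13,0.66,0,0,0,0.94,0.15] ]
end [ 547.7 -145.3  200. ] 6.4
```

Request:
apply_moves([
  [0,0,-0.4,0,0,0,0.15],
  [0,0,-0.9,0,0,0,0.15],
  [0,0,-0.9,0,0,0,0.15],
  [0,0,-0.9,0,0,0,0.15],
  [0,0,-0.9,0,0,0,0.15],
  [0,0,-0.9,0,0,0,0.15],
  [0,0,-0.9,0,0,0,0.15],
  [0,0,-0.95,0,0,0,0.15],
])

```text
time: 63.35
tool_pos: [550.6, 218.0, 201.8]
tcp_rot: [180.0, -0.0, 84.5]
ft_force: [0.8, 1.1, -0.1]
finger_gap: 20.6
grip_force: 39.5
```

Request:
apply_moves([
  [-0.67,0.06,0,0,0,0.95,0.15],
  [-0.66,0.11,0,0,0,0.94,0.15],
  [-0.66,0.16,0,0,0,0.95,0.15],
  [-0.64,0.21,0,0,0,0.95,0.15],
  [-0.62,0.25,0,0,0,0.94,0.15],
  [-0.6,0.31,0,0,0,0.95,0.15],
  [-0.58,0.35,0,0,0,0.94,0.15],
  [-0.55,0.38,0,0,0,0.95,0.15],
])

```text
time: 64.35
tool_pos: [549.3, 55.8, 201.0]
tcp_rot: [180.0, -0.0, 49.6]
ft_force: [-0.1, -0.0, 0.2]
finger_gap: 20.7
grip_force: 39.5
```

Request:
apply_moves([
  [-0.51,0.43,0,0,0,0.95,0.15],
  [-0.48,0.47,0,0,0,0.94,0.15],
  [-0.45,0.51,0,0,0,0.95,0.15],
  [-0.41,0.53,0,0,0,0.95,0.15],
  [-0.36,0.57,0,0,0,0.94,0.15],
  [-0.33,0.59,0,0,0,0.95,0.15],
  [-0.27,0.61,0,0,0,0.95,0.15],
  [-0.23,0.64,0,0,0,0.94,0.15],
])

```text
time: 65.35
tool_pos: [548.2, -105.8, 201.0]
tcp_rot: [180.0, -0.1, 14.9]
ft_force: [-0.5, 0.2, 0.2]
finger_gap: 21.3
grip_force: 39.5
```

Request:
apply_moves([
  [-0.18,0.64,0,0,0,0.95,0.15],
  [-0.13,0.66,0,0,0,0.94,0.15],
  [0,0,0,0,0,0,0.15],
  [0,0,0,0,0,0,0.15],
  [0,0,0,0,0,0,0.15],
])

```text
time: 65.97
tool_pos: [547.9, -144.5, 200.2]
tcp_rot: [-180.0, -0.0, 6.5]
ft_force: [0.0, 0.6, -0.1]
finger_gap: 20.7
grip_force: 39.5
```

Run:
```python
from h import *
m,s=avg(4); print(m.round(2),sense()["ft_force"],sense()["finger_gap"])
t=J(-12,24,20,dy=-.3); print(t)
p=plan(t,6.4,.15,start=m,vmax=20)
```

```text
[ 547.83 -144.58  200.05    6.49] [-0.48067709 -0.41992638 -0.6637371 ] 20.704546090447266
[ 547.70532519 -145.68493165   20.        ]
[ [0,0,0.6,0,0,0,0.15],[0,0.01,0.6,0,0,0,0.15],[0,0,0.6,0,0,0.01,0.15],[0,0,0.6,0,0,-0,0.15],[0,0.01,0.6,0,0,0,0.15],[0,0,0.6,0,0,0,0.15],[-0.01,0.01,0.6,0,0,0,0.15],[0,0,0.6,0,0,0.01,0.15] ]
[ [0,0,0.6,0,0,-0,0.15],[0,0.01,0.6,0,0,0,0.15] ]
end [ 547.7 -145.8   20. ] 6.4
```

Request:
apply_moves([
  [0,0,0.6,0,0,0,0.15],
  [0,0.01,0.6,0,0,0,0.15],
  [0,0,0.6,0,0,0.01,0.15],
  [0,0,0.6,0,0,0,0.15],
  [0,0.01,0.6,0,0,0,0.15],
  [0,0,0.6,0,0,0,0.15],
  [0,0,0.6,0,0,0,0.15],
  [0,0,0.6,0,0,0.01,0.15],
])

```text
time: 67.18
tool_pos: [547.8, -145.9, 54.7]
tcp_rot: [180.0, -0.0, 6.3]
ft_force: [-0.3, 0.4, -0.4]
finger_gap: 21.1
grip_force: 39.5
```

Request:
apply_moves([
  [0,0,0.5,0,0,0,0.15],
  [0,0,0.4,0,0,0,0.15],
  [0,0,0.2,0,0,0,0.15],
  [0,0,0.1,0,0,0,0.15],
  [0,0,0,0,0,0,0.15],
  [0,0,0,0,0,0,0.15],
  [0,0,0,0,0,0,0.15],
])

```text
time: 68.05
tool_pos: [548.2, -146.0, 20.4]
tcp_rot: [180.0, -0.0, 6.3]
ft_force: [0.7, 0.4, -0.4]
finger_gap: 20.8
grip_force: 39.5
```

Run:
```python
from h import *
m,s=avg(6); print(m.round(2),sense()["ft_force"],sense()["finger_gap"],J(-12,24))
```

```text
[ 548.02 -145.91   20.17    6.33] [-0.08428252 -0.5338968  -0.90264235] 20.998922676088938 [ 547.70532519 -145.38493165    0.        ]
```

Request:
apply_moves([
  [0,0,0.12,0,0,0,0.15],
  [0,0,0.1,0,0,0,0.15],
  [0,0,0.08,0,0,0,0.15],
  [0,0,0.07,0,0,0,0.15],
  [0,0,0,0,0,0,0.15],
  [0,0,0,0,0,0,0.15],
])

```text
time: 69.1
tool_pos: [547.9, -145.9, 8.9]
tcp_rot: [180.0, -0.0, 6.3]
ft_force: [-0.2, -1.2, -0.0]
finger_gap: 20.5
grip_force: 39.6
```

Run:
```python
from h import *
m,s=avg(6); print(m.round(2),sense()["ft_force"],sense()["finger_gap"])
```

```text
[ 547.9  -145.86    8.89    6.33] [ 0.05501125 -0.51896373 -0.34022156] 20.955164773342705
```

Seated with no contact force. Release and rise, verify by fit, and triangulate the knob from the first top and scene pictures.

Request:
apply_moves([
  [0,0,0,0,0,0,0.3],
  [0,0,0,0,0,0,0.4],
  [0,0,0,0,0,0,0.4],
  [0,0,-0.5,0,0,0,0.4],
  [0,0,-1,0,0,0,0.4],
  [0,0,-1,0,0,0,0.42],
  [0,0,-1,0,0,0,0.42],
  [0,0,-1,0,0,0,0.42],
])

```text
time: 70.4
tool_pos: [548.0, -145.9, 146.1]
tcp_rot: [180.0, -0.1, 6.3]
ft_force: [0.2, 1.0, -0.8]
finger_gap: 35.7
grip_force: 0.0
```

Request:
apply_moves([
  [0,0,-1,0,0,0,0.5],
  [0,0,-0.8,0,0,0,0.5],
  [0,0,-0.3,0,0,0,0.5],
  [0,0,0,0,0,0,0.5],
  [0,0,0,0,0,0,0.5],
])

```text
time: 71.03
tool_pos: [547.2, -145.6, 205.5]
tcp_rot: [-180.0, 0.1, 6.3]
ft_force: [-0.6, 0.3, -0.2]
finger_gap: 42.8
grip_force: 0.0
```

Run:
```python
from h import *
X,Y,a=np.load("jig.npy")
def jf(P): d=np.array(P[:2])-[X,Y]; return (np.cos(a)*d[0]+np.sin(a)*d[1]).round(1),(-np.sin(a)*d[0]+np.cos(a)*d[1]).round(1)
for y in (24,-24,-72):
    m,x=seeb((*J(-12,y)[:2],6.4),z0=14); print("jig",jf(x))
k,r=tri([("top",(335+147.5/6-.5,170+92.5/6-.5),None),("scene",(210+270.5/4-.5,110+254.5/4-.5),None)]); print("knob",k.round(1),r,"jig",jf(k))
th=np.arctan2(k[2]-41,55-jf(k)[0]); print("theta",th,"r",np.hypot(k[2]-41,55-jf(k)[0]))
for n in ("wrist","top","scene"):
    st=sense(); cv2.imwrite(f"pics/{n}9.png",snapshot(n)[:,:,::-1])
    for t in (1.6,1.7,1.8): print(n,t,proj(n,[J(55-125*np.cos(t),70,41+125*np.sin(t))],st).round(0))
im=cv2.imread("pics/wrist9.png"); t=cv2.imread("pics/top9.png"); s=cv2.imread("pics/scene9.png")
g=np.hstack([cv2.resize(im,(480,300)),crop(t,335,170,100,100,3)]); cv2.imwrite("pics/v9.png",np.vstack([g,np.hstack([crop(s,210,100,130,100,3),np.zeros((300,390,3),np.uint8)])]))
```

```text
tool [ 547.13 -145.6   205.4     6.32] blank [ 546.81 -145.78    5.8 ] 0.26 593
jig (np.float64(-12.9), np.float64(23.7))
tool [ 547.6  -145.75  206.24    6.33] blank [ 553.1  -193.16    9.38] 0.231 648
jig (np.float64(-12.0), np.float64(-24.1))
tool [ 547.84 -145.84  206.78    6.33] blank [ 557.56 -241.3    10.37] 0.224 711
jig (np.float64(-12.9), np.float64(-72.4))
knob [617.2 -92.3 163.2] [0.6, 0.6] jig (np.float64(63.0), np.float64(69.0))
theta 1.6361580647822884 r 122.48295862291059
wrist 1.6 [[243. 112.]]
wrist 1.7 [[242.  91.]]
wrist 1.8 [[241.  70.]]
top 1.6 [[359. 186.]]
top 1.7 [[358. 182.]]
top 1.8 [[358. 177.]]
scene 1.6 [[278. 171.]]
scene 1.7 [[276. 175.]]
scene 1.8 [[274. 180.]]
```

View pics/v9.png

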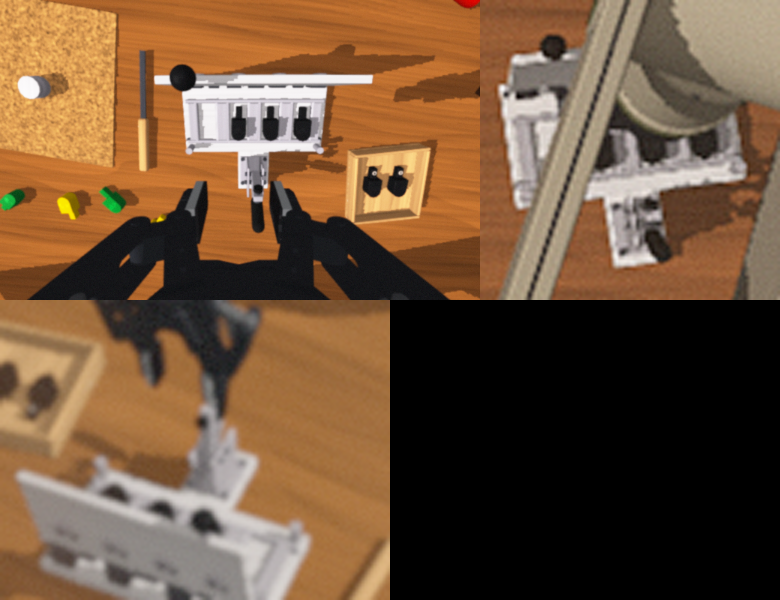

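All three blanks sit in nests 1–3 with tangs to the hinge, and the drilled ones are in the tray. The knob at wrist pixel (243,103) gives θ ≈ 1.64, which agrees with the triangulation. I'll go above the knob.

Run:
```python
from h import *
k=J(55-125*np.cos(1.64),70,41+125*np.sin(1.64)); print(k)
m,s=avg(6)
p=plan([k[0],k[1],206],6.4,.5,start=m,vmax=25)
p=plan([k[0],k[1],k[2]-27],6.4,.5,start=p,vmax=15)
```

```text
[617.75457859 -91.24576213 165.70079766]
[ [0.63,-0.39,0.01,0,0,-0,0.5],[0.63,-0.39,0,0,0,-0.01,0.5],[0.63,-0.38,0.01,0,0,-0,0.5],[0.63,-0.39,0.01,0,0,-0.01,0.5] ]
end [617.8 -91.3 205.9] 6.4
[ [0,0,0.45,0,0,0,0.5],[0,0,0.45,0,0,0,0.5],[0,0,0.44,0,0,0,0.5],[0,0,0.45,0,0,0,0.5],[0,0,0.45,0,0,0,0.5] ]
end [617.8 -91.3 138.7] 6.4
```

Request:
apply_moves([
  [0.63,-0.39,0,0,0,0,0.5],
  [0.63,-0.39,0,0,0,0,0.5],
  [0.63,-0.38,0,0,0,0,0.5],
  [0.63,-0.39,0,0,0,0,0.5],
  [0,0,0,0,0,0,0.5],
  [0,0,0,0,0,0,0.5],
  [0,0,0,0,0,0,0.5],
])

```text
time: 73.1
tool_pos: [617.4, -91.9, 206.8]
tcp_rot: [180.0, 0.0, 6.3]
ft_force: [0.0, -0.1, -0.3]
finger_gap: 42.4
grip_force: 0.0
```

Run:
```python
from h import *
k=J(55-125*np.cos(1.64),70,41+125*np.sin(1.64))
m,s=avg(6); print(m.round(2))
p=plan([k[0],k[1],k[2]-26],6.4,.5,start=m,vmax=14)
# knob seen in wrist picture: circle search
st=sense(); st=dict(st); st["tool_pos"]=m[:3]; im=snapshot("wrist")[:,:,::-1].copy(); cv2.imwrite("pics/w10.png",im)
u=proj("wrist",[k],st)[0]; print("pred px",u.round(0))
d=(cv2.cvtColor(im,cv2.COLOR_BGR2GRAY)<60).astype(np.uint8); d[:]=cv2.morphologyEx(d,cv2.MORPH_OPEN,np.ones((5,5)))
n,l,s_,c=cv2.connectedComponentsWithStats(d)
for i in range(1,n):
    if np.hypot(*(c[i]-u))<80: print(s_[i],c[i].round(1),atz("wrist",[c[i]],k[2],st).round(1))
```

```text
[617.55 -91.75 206.92   6.29]
[ [0,0,0.45,0,0,-0,0.5],[0,-0.01,0.45,0,0,-0.01,0.5],[0.01,0,0.44,0,0,-0,0.5],[0,0,0.45,0,0,-0.01,0.5],[0,-0.01,0.45,0,0,-0,0.5] ]
end [617.8 -91.1 139.7] 6.4
pred px [317. 218.]
[298 172  15   7 100] [304.8 174.8] [[646.9 -79.9 165.7]]
[345 172  16   6  96] [352.5 174.5] [[ 650.6 -111.1  165.7]]
[304 202  29  30 685] [318.  216.7] [[618.5 -91.8 165.7]]
[386 213  21  34 571] [395.9 230.1] [[ 614.6 -147.2  165.7]]
```

The knob blob gives (618.5, -91.8), which agrees with the estimate. Descend and grip.

Request:
apply_moves([
  [0.03,0,0.45,0,0,0,0.5],
  [0,0,0.45,0,0,0,0.5],
  [0,0,0.45,0,0,0,0.5],
  [0,0,0.45,0,0,0,0.5],
  [0,0,0.4,0,0,0,0.5],
  [0,0,0,0,0,0,0.5],
  [0,0,0,0,0,0,0.5],
])

```text
time: 74.32
tool_pos: [619.0, -91.3, 141.2]
tcp_rot: [180.0, -0.0, 6.3]
ft_force: [0.3, 0.3, 0.5]
finger_gap: 42.9
grip_force: 0.0
```

Run:
```python
from h import *
m,s=avg(4); print(m.round(2),sense()["ft_force"])
```

```text
[619.21 -91.31 141.56   6.33] [ 0.47188189 -0.27551632 -0.61942766]
```

Request:
apply_moves([
  [0,0,0,0,0,0,0.4],
  [0,0,0,0,0,0,0.3],
  [0,0,0,0,0,0,0.2],
  [0,0,0,0,0,0,0.15],
  [0,0,0,0,0,0,0.15],
  [0,0,0,0,0,0,0.15],
])

```text
time: 75.28
tool_pos: [618.9, -91.4, 141.1]
tcp_rot: [180.0, -0.0, 6.3]
ft_force: [-0.8, -1.9, 3.8]
finger_gap: 19.3
grip_force: 39.1
```

```bash
cat >> h.py <<'E'
def arc(pv,r,dz,t0,t1,dt,y,m,claw):
    # tool rows along arc about jig (pv x,z); TCP = point + dz
    n=int(np.ceil(abs(t1-t0)/dt)); ts=np.linspace(t0,t1,n+1)[1:]
    cur=m[:3].copy(); R=Ro.from_euler("xyz",[180,0,m[3]],degrees=True).as_matrix(); out=[]
    base=J(pv[0]-r*np.cos(t0),y,pv[1]+r*np.sin(t0)); off=m[:3]-base; print("offset",off.round(1))
    for t in ts:
        s=np.round(R.T@(J(pv[0]-r*np.cos(t),y,pv[1]+r*np.sin(t))+off-cur)/30,2); cur=cur+R@s*30; out.append("[%g,%g,%g,0,0,0,%g]"%(*(s+0.),claw))
    for i in range(0,n,8): print("[",",".join(out[i:i+8]),"]")
    print("end",cur.round(1))
E
python3 - <<'E'
from h import *
m,s=avg(4); print(m.round(2),sense()["ft_force"],sense()["finger_gap"])
arc((55,41),125,0,1.635,-.02,.08,70,m,.15)
E
```

```text
[618.88 -91.41 141.13   6.32] [-1.04409256 -2.1627384   5.04519089] 19.08701224129418
offset [  1.7  -0.1 -24.6]
[ [-0.33,0,-0.01,0,0,0,0.15],[-0.33,0,0.02,0,0,0,0.15],[-0.32,0,0.04,0,0,0,0.15],[-0.32,0,0.07,0,0,0,0.15],[-0.32,0,0.1,0,0,0,0.15],[-0.3,0,0.11,0,0,0,0.15],[-0.3,0,0.15,0,0,0,0.15],[-0.28,0,0.16,0,0,0,0.15] ]
[ [-0.27,0,0.19,0,0,0,0.15],[-0.26,0,0.21,0,0,0,0.15],[-0.23,0,0.22,0,0,0,0.15],[-0.22,0,0.25,0,0,0,0.15],[-0.2,0,0.26,0,0,0,0.15],[-0.18,0.01,0.28,0,0,0,0.15],[-0.15,0,0.29,0,0,0,0.15],[-0.14,0,0.3,0,0,0,0.15] ]
[ [-0.1,0,0.31,0,0,0,0.15],[-0.09,0,0.31,0,0,0,0.15],[-0.05,0,0.33,0,0,0,0.15],[-0.04,0,0.32,0,0,0,0.15],[0,0,0.33,0,0,0,0.15] ]
end [ 486.8 -106.3   13.9]
```

Gripped (19 mm; a ball makes a softer point contact). I'll swing the first part of the arc slowly and check.

Request:
apply_moves([
  [-0.33,0,-0.01,0,0,0,0.15],
  [-0.33,0,0.02,0,0,0,0.15],
  [-0.32,0,0.04,0,0,0,0.15],
  [-0.32,0,0.07,0,0,0,0.15],
], grip_force=40)

```text
time: 75.97
tool_pos: [579.8, -95.9, 138.0]
tcp_rot: [180.0, -0.1, 6.3]
ft_force: [2.4, -3.7, 6.1]
finger_gap: 19.0
grip_force: 39.9
```

Run:
```python
from h import *
m,s=avg(6); print(m.round(2),s.round(2),sense()["ft_force"],sense()["finger_gap"])
st=dict(sense()); st["tool_pos"]=m[:3]; im=snapshot("wrist")[:,:,::-1].copy(); cv2.imwrite("pics/w11.png",im)
t=snapshot("top")[:,:,::-1]; cv2.imwrite("pics/t11.png",t)
```

```text
[578.85 -95.99 137.7    6.33] [0.44 0.05 0.11 0.  ] [-3.75335852 -3.95456722  8.64705396] 19.271649344351562
```

The leaf follows (forces of 4–9 N, gap constant). Continue.

Request:
apply_moves([
  [-0.32,0,0.1,0,0,0,0.15],
  [-0.3,0,0.11,0,0,0,0.15],
  [-0.3,0,0.15,0,0,0,0.15],
  [-0.28,0,0.16,0,0,0,0.15],
  [-0.27,0,0.19,0,0,0,0.15],
  [-0.26,0,0.21,0,0,0,0.15],
])

```text
time: 77.12
tool_pos: [527.5, -101.9, 111.6]
tcp_rot: [179.9, 0.0, 6.3]
ft_force: [-11.6, -3.9, 21.8]
finger_gap: 18.2
grip_force: 38.7
```

Run:
```python
from h import *
m,s=avg(6); print(m.round(2),sense()["ft_force"],sense()["finger_gap"])
X,Y,a=np.load("jig.npy"); d=m[:2]-[X,Y]; x=np.cos(a)*d[0]+np.sin(a)*d[1]-1.7; z=m[2]+24.6
print("r",np.hypot(55-x,z-41),"theta",np.arctan2(z-41,55-x))
```

```text
Traceback (most recent call last):
  File "h.py", line 50, in avg
    s=sense(); v.append([*s["tool_pos"],s["tcp_rot"][2]%360]); snapshot("top")
                                                               ~~~~~~~~^^^^^^^
ValueError: 200 camera calls are used up
```

Camera calls are used up, so I go on by force and pose readings. The force is about 24 N radially outward, so my arc is too tight. I'll compute the correction.

```bash
cat >> h.py <<'E'
def rd(rk=125,off=(1.7,-24.6)):
    st=sense(); m=np.array([*st["tool_pos"],st["tcp_rot"][2]]); F=st["ft_force"]; X,Y,a=np.load("jig.npy"); d=m[:2]-[X,Y]
    x=np.cos(a)*d[0]+np.sin(a)*d[1]-off[0]; z=m[2]-off[1]; t=np.arctan2(z-41,55-x)
    fx=np.cos(a)*F[0]+np.sin(a)*F[1]
    print(m.round(1),"jig x,z",x.round(1),z.round(1),"r",np.hypot(55-x,z-41).round(1),"theta",t.round(3),"Frad",(-fx*np.cos(t)+F[2]*np.sin(t)).round(1),"Fres",(fx*np.sin(t)+F[2]*np.cos(t)).round(1),"F",F.round(1),"gap",round(st["finger_gap"],1))
    return m
E
python3 -c "
from h import *
rd()"
```

```text
[ 527.5 -101.9  111.6    6.3] jig x,z -29.0 136.2 r 126.9 theta 0.848 Frad 24.2 Fres 5.5 F [-11.6  -3.9  21.8] gap 18.2
```

Request:
apply_moves([
  [0,0,0,0,0,0,0.35],
  [0,0,0,0,0,0,0.35],
  [0,0,0,0,0,0,0.35],
])

```text
time: 77.5
tool_pos: [527.9, -100.8, 109.0]
tcp_rot: [-180.0, 0.1, 6.3]
ft_force: [0.7, -0.2, 1.2]
finger_gap: 30.0
grip_force: 0.0
```

```bash
python3 -c "
from h import *
rd()"
```

```text
[ 527.9 -100.8  109.     6.3] jig x,z -28.4 133.6 r 124.6 theta 0.838 Frad 0.4 Fres 1.3 F [ 0.7 -0.2  1.2] gap 30.0
```

Request:
apply_moves([
  [0,0,0,0,0,0,0.25],
  [0,0,0,0,0,0,0.15],
  [0,0,0,0,0,0,0.15],
  [0,0,0,0,0,0,0.15],
])

```text
time: 78.0
tool_pos: [528.1, -101.8, 109.5]
tcp_rot: [180.0, 0.0, 6.3]
ft_force: [-1.9, -4.2, 1.0]
finger_gap: 19.1
grip_force: 39.0
```

```bash
python3 -c "
from h import *
rd()"
```

```text
[ 528.1 -101.8  109.5    6.3] jig x,z -28.3 134.1 r 124.9 theta 0.841 Frad 2.3 Fres -1.1 F [-1.9 -4.2  1. ] gap 19.1
```

The stress is gone. Continue in short arcs from θ = 0.84.

```bash
python3 -c "
from h import *
m=rd(); arc((55,41),126.5,0,.84,.4,.07,70,m,.15)"
```

```text
[ 528.1 -101.8  109.5    6.3] jig x,z -28.3 134.1 r 124.9 theta 0.841 Frad 2.3 Fres -1.1 F [-1.9 -4.2  1. ] gap 19.1
offset [  2.9  -0.2 -25.7]
[ [-0.19,0,0.18,0,0,0,0.15],[-0.18,0,0.2,0,0,0,0.15],[-0.17,0,0.2,0,0,0,0.15],[-0.15,0,0.22,0,0,0,0.15],[-0.14,0,0.22,0,0,0,0.15],[-0.13,0,0.24,0,0,0,0.15],[-0.11,0,0.24,0,0,0,0.15] ]
end [ 496.2 -105.3   64.5]
```

Request:
apply_moves([
  [-0.19,0.02,0.18,0,0,0,0.15],
  [-0.18,0,0.2,0,0,0,0.15],
  [-0.17,0,0.2,0,0,0,0.15],
  [-0.15,0,0.22,0,0,0,0.15],
  [-0.14,0,0.22,0,0,0,0.15],
  [-0.13,0,0.24,0,0,0,0.15],
  [-0.11,0,0.24,0,0,0,0.15],
  [0,0,0,0,0,0,0.15],
])

```text
time: 79.0
tool_pos: [496.9, -105.5, 64.2]
tcp_rot: [180.0, -0.1, 6.3]
ft_force: [3.5, -2.5, -4.6]
finger_gap: 18.9
grip_force: 60.6
```

```bash
python3 -c "
from h import *
m=rd(); arc((55,41),126.5,0,.40,-.02,.07,70,m,.15)"
```

```text
[ 496.9 -105.5   64.2    6.3] jig x,z -59.8 88.8 r 124.3 theta 0.395 Frad -4.7 Fres -3.0 F [ 3.5 -2.5 -4.6] gap 18.9
offset [  3.5  -0.3 -26. ]
[ [-0.11,0,0.28,0,0,0,0.15],[-0.08,0,0.28,0,0,0,0.15],[-0.07,0,0.29,0,0,0,0.15],[-0.04,0,0.29,0,0,0,0.15],[-0.03,0,0.29,0,0,0,0.15],[0,0,0.3,0,0,0,0.15] ]
end [ 487.1 -106.6   12.3]
```

Request:
apply_moves([
  [-0.1,0,0.27,0,0,0,0.15],
  [-0.08,0,0.27,0,0,0,0.15],
  [-0.06,0,0.28,0,0,0,0.15],
  [-0.04,0,0.28,0,0,0,0.15],
  [-0.02,0,0.25,0,0,0,0.15],
  [0,0,0.15,0,0,0,0.15],
  [0,0,0,0,0,0,0.15],
])

```text
time: 79.88
tool_pos: [488.4, -106.5, 19.1]
tcp_rot: [180.0, -0.1, 6.4]
ft_force: [7.4, -4.9, -4.1]
finger_gap: 19.1
grip_force: 62.1
```

```bash
python3 -c "
from h import *
m=rd()"
```

```text
[ 488.4 -106.5   19.1    6.4] jig x,z -68.3 43.7 r 123.3 theta 0.022 Frad -6.9 Fres -3.9 F [ 7.4 -4.9 -4.1] gap 19.1
```

Request:
apply_moves([
  [0.02,0,0.06,0,0,0,0.15],
  [0,0,0.05,0,0,0,0.15],
  [0,0,0,0,0,0,0.15],
  [0,0,0,0,0,0,0.15],
])

```text
time: 80.38
tool_pos: [489.1, -106.4, 16.3]
tcp_rot: [180.0, -0.1, 6.2]
ft_force: [6.0, -3.3, 0.2]
finger_gap: 18.8
grip_force: 62.3
```

```bash
python3 -c "
from h import *
m=rd()"
```

```text
[ 489.1 -106.4   16.3    6.2] jig x,z -67.6 40.9 r 122.6 theta -0.001 Frad -5.6 Fres 0.2 F [ 6.  -3.3  0.2] gap 18.8
```

Request:
apply_moves([
  [0,0,0.06,0,0,0,0.15],
  [0,0,0.05,0,0,0,0.15],
  [0,0,0,0,0,0,0.15],
  [0,0,0,0,0,0,0.15],
])

```text
time: 80.88
tool_pos: [489.9, -106.4, 13.4]
tcp_rot: [179.9, -0.2, 6.4]
ft_force: [8.2, -3.1, -0.3]
finger_gap: 19.0
grip_force: 62.2
```

```bash
python3 -c "
from h import *
m=rd()"
```

```text
[ 489.9 -106.4   13.4    6.4] jig x,z -66.8 38.0 r 121.8 theta -0.024 Frad -7.8 Fres -0.5 F [ 8.2 -3.1 -0.3] gap 19.0
```

Request:
apply_moves([
  [-0.05,0,0.05,0,0,0,0.15],
  [0,0,0.05,0,0,0,0.15],
  [0,0,0.03,0,0,0,0.15],
  [0,0,0,0,0,0,0.15],
])

```text
time: 81.38
tool_pos: [490.4, -106.4, 10.4]
tcp_rot: [179.9, -0.4, 6.3]
ft_force: [15.4, -1.3, -1.6]
finger_gap: 18.9
grip_force: 62.0
```

```bash
python3 -c "
from h import *
m=rd()"
```

```text
[ 490.4 -106.4   10.4    6.3] jig x,z -66.3 35.0 r 121.4 theta -0.049 Frad -15.0 Fres -2.4 F [15.4 -1.3 -1.6] gap 18.9
```

Request:
apply_moves([
  [0.03,0,0.05,0,0,0,0.15],
  [0,0,0.05,0,0,0,0.15],
])

```text
time: 81.62
tool_pos: [490.2, -106.3, 7.1]
tcp_rot: [179.9, -0.3, 6.3]
ft_force: [9.7, -1.3, 1.5]
finger_gap: 18.8
grip_force: 62.1
```

```bash
python3 -c "
from h import *
m=rd(); s=sense(); print(s['wrist_torque'],s['tcp_rot'],s['joint_efforts'])"
```

```text
[ 490.2 -106.3    7.1    6.3] jig x,z -66.5 31.7 r 121.9 theta -0.077 Frad -9.6 Fres 0.8 F [ 9.7 -1.3  1.5] gap 18.8
[-0.17446575 -1.58052299  0.28159378] [179.94424216  -0.27846133   6.34518945] [ -0.59939403 -43.20675373 -35.55184722  -0.45263937   3.44791308
   0.2955425 ]
```

I'll let go and instead probe and press the leaf's top with closed fingers. Open, rise, move over the front edge, close.

Request:
apply_moves([
  [0,0,0,0,0,0,0.5],
  [0,0,0,0,0,0,0.5],
  [0,0,0,0,0,0,0.5],
  [0,0,-0.3,0,0,0,0.5],
  [0,0,-0.6,0,0,0,0.5],
  [0,0,-0.8,0,0,0,0.5],
  [0,0,-0.8,0,0,0,0.5],
  [0,0,0,0,0,0,0.5],
])

```text
time: 82.62
tool_pos: [490.1, -107.3, 84.8]
tcp_rot: [179.8, -0.3, 6.3]
ft_force: [1.0, 0.2, 0.5]
finger_gap: 42.6
grip_force: 0.0
```

Request:
apply_moves([
  [0.5,0,0,0,0,0,0.1],
  [0.3,0,0,0,0,0,0],
  [0,0,0,0,0,0,0],
  [0,0,0,0,0,0,0],
  [0,0,0,0,0,0,0],
])

```text
time: 83.25
tool_pos: [511.0, -103.7, 80.8]
tcp_rot: [-180.0, 0.0, 6.3]
ft_force: [-0.2, -0.1, -0.0]
finger_gap: -0.2
grip_force: 0.0
```

```bash
python3 -c "
from h import *
m=rd()"
```

```text
[ 511.  -103.7   80.8    6.3] jig x,z -45.5 105.4 r 119.4 theta 0.57 Frad 0.2 Fres -0.1 F [-0.2 -0.1 -0. ] gap -0.2
```

Request:
apply_moves([
  [0.3,0,0.4,0,0,0,0],
  [0,0,0.3,0,0,0,0],
  [0,0,0.15,0,0,0,0],
  [0,0,0.1,0,0,0,0],
  [0,0,0.1,0,0,0,0],
])

```text
time: 83.88
tool_pos: [520.4, -102.8, 49.7]
tcp_rot: [180.0, -0.0, 6.3]
ft_force: [1.0, 0.2, -0.0]
finger_gap: 0.1
grip_force: 0.0
```

Request:
apply_moves([
  [0,0,0.08,0,0,0,0],
  [0,0,0.08,0,0,0,0],
])

```text
time: 84.12
tool_pos: [520.5, -102.8, 44.8]
tcp_rot: [180.0, -0.0, 6.3]
ft_force: [0.2, 1.0, -0.6]
finger_gap: 0.1
grip_force: 0.0
```

Request:
apply_moves([
  [0,0,0.08,0,0,0,0],
  [0,0,0.08,0,0,0,0],
])

```text
time: 84.38
tool_pos: [520.4, -102.7, 39.9]
tcp_rot: [180.0, -0.0, 6.3]
ft_force: [-0.3, -1.2, -0.7]
finger_gap: -0.2
grip_force: 0.0
```

Request:
apply_moves([
  [0,0,0.08,0,0,0,0],
  [0,0,0.08,0,0,0,0],
])

```text
time: 84.62
tool_pos: [520.4, -102.7, 35.1]
tcp_rot: [180.0, 0.0, 6.3]
ft_force: [-1.7, 1.5, 1.2]
finger_gap: -0.2
grip_force: 0.7
```

Request:
apply_moves([
  [0,0,0.05,0,0,0,0],
  [0,0,0.05,0,0,0,0],
])

```text
time: 84.88
tool_pos: [520.3, -102.7, 32.2]
tcp_rot: [-180.0, 0.0, 6.3]
ft_force: [-0.8, 0.2, 1.3]
finger_gap: 0.1
grip_force: 0.7
```

Request:
apply_moves([
  [0,0,0.05,0,0,0,0],
  [0,0,0.05,0,0,0,0],
])

```text
time: 85.12
tool_pos: [520.5, -102.8, 30.9]
tcp_rot: [180.0, 0.0, 6.3]
ft_force: [-13.9, 3.6, 29.1]
finger_gap: 0.4
grip_force: 14.5
```

Hard stop with a 29 N jump at TCP z ≈ 31, so the tip is at about 45 mm. That is exactly the shut leaf's top face (41 + 4), so the leaf is fully shut. Rise and go to the clamp handle.

Request:
apply_moves([
  [0,0,-0.3,0,0,0,0],
  [0,0,-0.9,0,0,0,0],
  [0,0,-0.9,0,0,0,0.2],
  [0,0,-0.9,0,0,0,0.5],
  [0,0,-0.9,0,0,0,0.5],
  [0,0,0,0,0,0,0.5],
  [0,0,0,0,0,0,0.5],
  [0,0,0,0,0,0,0.5],
])

```text
time: 86.12
tool_pos: [519.5, -102.4, 144.6]
tcp_rot: [-179.9, 0.1, 6.3]
ft_force: [0.1, 0.3, 0.7]
finger_gap: 42.9
grip_force: 0.0
```

```bash
python3 -c "
from h import *
m=rd(); t=J(-86-52*np.cos(1.15),0,58+52*np.sin(1.15)); print(t)
p=plan([t[0],t[1],150],6.4,.5,start=m,vmax=20); plan([t[0],t[1],t[2]-24],6.4,.5,start=p,vmax=14)"
```

```text
[ 519.5 -102.4  144.6    6.3] jig x,z -36.9 169.2 r 157.8 theta 0.949 Frad 0.5 Fres 0.5 F [0.1 0.3 0.7] gap 42.9
[ 455.72980232 -179.84385439  105.46372489]
[ [-0.4,0.39,-0.03,0,0,-0,0.5],[-0.4,0.39,-0.03,0,0,-0.01,0.5],[-0.4,0.39,-0.03,0,0,0,0.5],[-0.4,0.38,-0.03,0,0,-0,0.5],[-0.4,0.39,-0.03,0,0,-0,0.5],[-0.4,0.39,-0.03,0,0,-0.01,0.5] ]
end [ 455.7 -179.8  150. ] 6.4
[ [0,0,0.46,0,0,0,0.5],[0,0,0.45,0,0,0,0.5],[0,0,0.46,0,0,0,0.5],[0,0,0.46,0,0,0,0.5],[0,0,0.46,0,0,0,0.5] ]
end [ 455.7 -179.8   81.3] 6.4
```

Request:
apply_moves([
  [-0.4,0.39,-0.03,0,0,0,0.5],
  [-0.4,0.39,-0.03,0,0,-0.01,0.5],
  [-0.4,0.39,-0.03,0,0,0,0.5],
  [-0.4,0.38,-0.03,0,0,0,0.5],
  [-0.4,0.39,-0.03,0,0,0,0.5],
  [-0.4,0.39,-0.03,0,0,0,0.5],
  [0,0,0,0,0,0,0.5],
  [0,0,0,0,0,0,0.5],
])

```text
time: 87.12
tool_pos: [456.7, -180.1, 151.6]
tcp_rot: [-180.0, -0.0, 6.4]
ft_force: [-0.3, 0.7, 0.1]
finger_gap: 42.6
grip_force: 0.0
```

```bash
python3 -c "
from h import *
import pickle
m=rd()
im=cv2.imread('pics/wrist9.png'); g=crop(im,290,180,120,140,4); cv2.imwrite('pics/v12.png',g)
s9=dict(tool_pos=np.array([547.85,-145.85,206.9]),tcp_rot=[180,0,6.33]); s2=pickle.load(open('w2.pkl','rb'))
for t in (1.1,1.15,1.2):
  P=[J(-86-r*np.cos(t),0,58+r*np.sin(t)) for r in (26,52,78)]
  print(t,'w9crop',((proj('wrist',P,s9)-[290,180]+.5)*4-.5).round(0).tolist(),'w2crop',((proj('wrist',P,s2)-[200,60]+.5)*3-.5).round(0).tolist())
"
```

```text
[ 456.7 -180.1  151.6    6.4] jig x,z -108.0 176.2 r 211.8 theta 0.693 Frad 0.2 Fres -0.1 F [-0.3  0.7  0.1] gap 42.6
1.1 w9crop [[203.0, 341.0], [208.0, 432.0], [214.0, 535.0]] w2crop [[326.0, 159.0], [322.0, 119.0], [318.0, 70.0]]
1.15 w9crop [[203.0, 338.0], [209.0, 427.0], [215.0, 527.0]] w2crop [[326.0, 163.0], [322.0, 128.0], [318.0, 85.0]]
1.2 w9crop [[203.0, 335.0], [209.0, 421.0], [216.0, 518.0]] w2crop [[326.0, 167.0], [323.0, 137.0], [318.0, 99.0]]
```

View pics/v12.png

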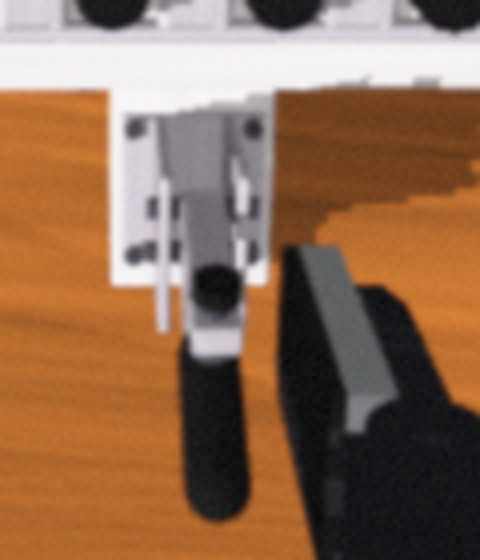

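The picture shows the grip from crop (205,345) to (217,520), which matches the prediction for θ ≈ 1.12. Descend around it and grip.

Request:
apply_moves([
  [-0.02,0,0.46,0,0,0,0.5],
  [-0.02,0,0.45,0,0,0,0.5],
  [0,0,0.46,0,0,0,0.5],
  [0,0,0.46,0,0,0,0.5],
  [0,0,0.46,0,0,0,0.5],
  [0,0,0,0,0,0,0.5],
  [0,0,0,0,0,0,0.5],
])

```text
time: 88.0
tool_pos: [455.6, -180.4, 83.2]
tcp_rot: [180.0, -0.0, 6.4]
ft_force: [-0.0, -0.1, -0.5]
finger_gap: 42.6
grip_force: 0.0
```

Request:
apply_moves([
  [0,0,0,0,0,0,0.35],
  [0,0,0,0,0,0,0.2],
  [0,0,0,0,0,0,0.08],
  [0,0,0,0,0,0,0.08],
  [0,0,0,0,0,0,0.08],
  [0,0,0,0,0,0,0.08],
], grip_force=30)

```text
time: 88.75
tool_pos: [455.8, -180.7, 83.5]
tcp_rot: [179.9, -0.0, 6.4]
ft_force: [-0.1, -3.1, 5.9]
finger_gap: 14.9
grip_force: 29.6
```

```bash
python3 -c "
from h import *
m=rd(); arc((-86,58),54,0,1.12,-.05,.1,0,m,.08)"
```

```text
[ 455.8 -180.7   83.5    6.4] jig x,z -109.0 108.1 r 177.2 theta 0.388 Frad 2.6 Fres 5.3 F [-0.1 -3.1  5.9] gap 14.9
offset [  2.3  -0.6 -23.1]
[ [-0.15,0,0.08,0,0,0,0.08],[-0.15,0,0.1,0,0,0,0.08],[-0.13,0,0.11,0,0,0,0.08],[-0.13,0,0.13,0,0,0,0.08],[-0.11,0,0.14,0,0,0,0.08],[-0.09,0,0.14,0,0,0,0.08],[-0.09,0,0.16,0,0,0,0.08],[-0.06,0,0.16,0,0,0,0.08] ]
[ [-0.05,0,0.17,0,0,0,0.08],[-0.04,0,0.17,0,0,0,0.08],[-0.01,0,0.17,0,0,0,0.08],[0,0,0.18,0,0,0,0.08] ]
end [ 425.7 -184.1   32.2]
```

Gripped at 14.9 mm on the handle. Swing it down.

Request:
apply_moves([
  [-0.15,0,0.08,0,0,0,0.08],
  [-0.15,0,0.1,0,0,0,0.08],
  [-0.13,0,0.11,0,0,0,0.08],
  [-0.13,0,0.13,0,0,0,0.08],
])

```text
time: 89.25
tool_pos: [440.7, -182.6, 72.6]
tcp_rot: [179.9, -0.2, 6.4]
ft_force: [-1.4, 1.0, 13.0]
finger_gap: 15.1
grip_force: 32.3
```

Request:
apply_moves([
  [-0.11,0,0.14,0,0,0,0.08],
  [-0.09,0,0.14,0,0,0,0.08],
  [-0.09,0,0.16,0,0,0,0.08],
  [-0.06,0,0.16,0,0,0,0.08],
])

```text
time: 89.75
tool_pos: [428.9, -183.9, 53.6]
tcp_rot: [179.9, -0.1, 6.4]
ft_force: [-5.2, -2.0, 11.8]
finger_gap: 14.8
grip_force: 33.8
```

Request:
apply_moves([
  [-0.05,0,0.17,0,0,0,0.08],
  [-0.04,0,0.17,0,0,0,0.08],
])

```text
time: 90.0
tool_pos: [425.9, -184.2, 43.0]
tcp_rot: [179.9, -0.0, 6.4]
ft_force: [-4.4, -1.9, 10.0]
finger_gap: 14.8
grip_force: 33.1
```

```bash
python3 -c "
from h import *
m=rd()"
```

```text
[ 425.9 -184.2   43.     6.4] jig x,z -139.1 67.6 r 195.9 theta 0.136 Frad 5.9 Fres 9.3 F [-4.4 -1.9 10. ] gap 14.8
```

Request:
apply_moves([
  [-0.01,0,0.15,0,0,0,0.08],
  [0,0,0.12,0,0,0,0.08],
])

```text
time: 90.25
tool_pos: [425.1, -184.3, 34.6]
tcp_rot: [179.9, 0.0, 6.4]
ft_force: [-4.8, -3.7, 9.4]
finger_gap: 15.1
grip_force: 32.6
```

Request:
apply_moves([
  [0,0,0.08,0,0,0,0.08],
])

```text
time: 90.38
tool_pos: [425.1, -184.3, 32.1]
tcp_rot: [179.9, 0.0, 6.4]
ft_force: [-5.8, -3.2, 9.6]
finger_gap: 14.7
grip_force: 32.6
```

Request:
apply_moves([
  [0,0,0.08,0,0,0,0.08],
])

```text
time: 90.5
tool_pos: [425.2, -184.3, 29.7]
tcp_rot: [179.9, 0.0, 6.4]
ft_force: [-6.5, -3.4, 9.3]
finger_gap: 14.6
grip_force: 32.5
```

Request:
apply_moves([
  [0,0,0.08,0,0,0,0.08],
])

```text
time: 90.62
tool_pos: [425.2, -184.3, 27.3]
tcp_rot: [179.9, 0.0, 6.4]
ft_force: [-5.6, -2.8, 8.2]
finger_gap: 15.2
grip_force: 32.6
```

Request:
apply_moves([
  [0,0,0.08,0,0,0,0.08],
])

```text
time: 90.75
tool_pos: [425.4, -184.3, 25.0]
tcp_rot: [179.9, -0.0, 6.4]
ft_force: [-4.8, -1.7, 8.6]
finger_gap: 14.7
grip_force: 32.6
```

Request:
apply_moves([
  [0,0,0.08,0,0,0,0.08],
])

```text
time: 90.88
tool_pos: [425.6, -184.2, 22.6]
tcp_rot: [179.9, -0.0, 6.4]
ft_force: [-2.8, -1.1, 7.3]
finger_gap: 15.1
grip_force: 32.7
```

The pads may be slipping down over the handle. As with the leaf, I'll release, rise, and press from above with closed fingers.

Request:
apply_moves([
  [0,0,0,0,0,0,0.4],
  [0,0,0,0,0,0,0.5],
  [0,0,-0.4,0,0,0,0.5],
  [0,0,-0.8,0,0,0,0.5],
  [0,0,-0.8,0,0,0,0.5],
  [0,0,-0.8,0,0,0,0.5],
  [0,0,-0.3,0,0,0,0.3],
  [0,0,0,0,0,0,0],
])

```text
time: 91.88
tool_pos: [425.7, -183.9, 115.7]
tcp_rot: [180.0, -0.1, 6.4]
ft_force: [-0.0, 0.1, -0.0]
finger_gap: 8.8
grip_force: 0.0
```

Request:
apply_moves([
  [-0.1,0,0,0,0,0,0],
  [-0.1,0,0,0,0,0,0],
  [0,0,0.2,0,0,0,0],
  [0,0,0.2,0,0,0,0],
  [0,0,0.2,0,0,0,0],
  [0,0,0.1,0,0,0,0],
])

```text
time: 92.62
tool_pos: [419.0, -184.1, 93.2]
tcp_rot: [-180.0, 0.0, 6.4]
ft_force: [0.4, -0.2, 0.0]
finger_gap: 0.2
grip_force: 0.0
```

Request:
apply_moves([
  [0,0,0.1,0,0,0,0],
  [0,0,0.1,0,0,0,0],
])

```text
time: 92.88
tool_pos: [419.4, -184.3, 87.9]
tcp_rot: [180.0, -0.0, 6.4]
ft_force: [-0.9, -0.5, 0.4]
finger_gap: -0.1
grip_force: 0.0
```

Request:
apply_moves([
  [0,0,0.25,0,0,0,0],
  [0,0,0.25,0,0,0,0],
  [0,0,0.2,0,0,0,0],
  [0,0,0.1,0,0,0,0],
])

```text
time: 93.38
tool_pos: [419.0, -184.1, 63.3]
tcp_rot: [-180.0, 0.0, 6.4]
ft_force: [0.7, 0.2, -0.6]
finger_gap: -0.2
grip_force: 0.0
```

Request:
apply_moves([
  [0,0,0.08,0,0,0,0],
  [0,0,0.08,0,0,0,0],
])

```text
time: 93.62
tool_pos: [419.5, -184.4, 59.2]
tcp_rot: [180.0, -0.0, 6.4]
ft_force: [0.9, 0.7, 0.3]
finger_gap: -0.2
grip_force: 0.0
```

Request:
apply_moves([
  [0,0,0.06,0,0,0,0],
  [0,0,0.06,0,0,0,0],
])

```text
time: 93.88
tool_pos: [419.4, -184.4, 55.6]
tcp_rot: [180.0, -0.0, 6.4]
ft_force: [-0.3, 0.7, 0.1]
finger_gap: -0.1
grip_force: 0.0
```

Request:
apply_moves([
  [0,0,0.05,0,0,0,0],
  [0,0,0.05,0,0,0,0],
])

```text
time: 94.12
tool_pos: [419.2, -184.4, 52.6]
tcp_rot: [180.0, 0.0, 6.4]
ft_force: [-2.7, -0.1, 2.4]
finger_gap: -0.0
grip_force: 1.4
```

Request:
apply_moves([
  [0,0,0.05,0,0,0,0],
  [0,0,0.05,0,0,0,0],
])

```text
time: 94.38
tool_pos: [419.4, -184.7, 51.7]
tcp_rot: [180.0, 0.0, 6.4]
ft_force: [-16.5, 5.4, 32.7]
finger_gap: -0.3
grip_force: 17.2
```

Request:
apply_moves([
  [0,0,0.04,0,0,0,0],
])

```text
time: 94.5
tool_pos: [419.5, -184.8, 51.5]
tcp_rot: [180.0, 0.0, 6.4]
ft_force: [-19.9, 8.3, 43.6]
finger_gap: 0.3
grip_force: 21.7
```

Rigid stop at tip ≈ 65.5 mm, which is the top of the level grip (58 + 8), so the handle is fully down. Retreat clear, then hand in.

Request:
apply_moves([
  [0,0,-0.2,0,0,0,0],
  [0,0,-0.8,0,0,0,0],
  [0,0,-0.9,0,0,0,0],
  [0,0,-0.9,0,0,0,0],
  [0,0,-0.9,0,0,0,0],
  [0,0,0,0,0,0,0],
  [0,0,0,0,0,0,0],
  [0,0,0,0,0,0,0],
])

```text
time: 95.5
tool_pos: [418.6, -183.8, 157.9]
tcp_rot: [-179.9, 0.1, 6.4]
ft_force: [-0.3, -0.5, -0.1]
finger_gap: 0.4
grip_force: 0.0
```

```bash
python3 -c "
from bench import *
s=sense(); print(s['time'],s['tool_pos'],s['ft_force'],hand_in())"
```

```text
the job is handed in; nothing more can be done
95.5 [ 418.56567257 -183.83503088  157.90235726] [-0.25573938 -0.53505722 -0.09768551] None
```

I handed the job in at 95.5 s; no verdict came back. Both drilled pendants are in the tray, the three blanks are seated in nests 1–3 with tangs to the hinge, and the leaf was shut before the clamp handle was thrown down; the camera calls had run out by then, so I confirmed leaf and clamp only by force stops at the expected heights, the last handle press reading about 44 N at the wrist through the closed fingers.

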